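# Check the glaze on two test tiles with a touch gauge

### The job

Take the thickness probe from its fork by the handle, zero it on the small steel disc on top of the gauge unit, then measure the square test tile at its bare spot and after that the round test tile at its bare spot. Each time hold the probe square to the surface, gently press until its spring tip gives by about half its travel, and keep it still there for about a second. Then hang the probe back upright in the fork by its collar and let go; leave the narrow tile, the mug, the jar and the brush alone.

Things in the scene. Friction and masses are not known exactly. Their poses are not given: they have to be found in the camera images.
- probe: Loose probe, 152 g, hanging upright in the fork. Origin: centre of its collar's underside; z up along the handle. Black collar: 44 mm across, 6 mm thick (z 0 to 6). Above it a grey square handle 24 x 24 mm (faces along x and y), z 6 to 56 mm: grip here. Below it a round aluminium neck 16 mm across down to z -55 mm, then a steel spring tip 8 mm across, round end at z -80 mm.
- probe_tip (a point): The end of the probe's spring tip, on the probe's axis, 80 mm below the probe's origin when the spring is relaxed.
- tip (a joint): How far the spring tip is pushed into the probe, in m: 0 relaxed, 0.008 fully in. 1 N to start, 5 N fully in; a reading needs more than 0.002.
- stand: Fixed probe stand. Origin: centre below the fork seat, on the table; z up. Steel foot 110 x 90 x 12 mm (x -45 to 65 mm), a post at x 34 mm and a level aluminium fork with its upper face 110 mm above the table: two prongs along x, 12 mm wide, 26 mm apart, open towards -x (x -26 mm) and closed at x 13 mm.
- fork_seat (a point): Middle of the fork's slot, level with the upper face of the prongs, 110 mm above the table: the probe's origin is here when it hangs.
- gauge: Fixed grey gauge unit, 100 (x) x 120 (y) x 40 mm high, with a small display on top. Origin: centre of its underside; z up.
- zero_disc (a point): Centre of the upper face of the steel zero disc on top of the gauge unit: 24 mm across, 3 mm proud, level, 43 mm above the table, at x 20, y 30 mm in the gauge's frame.
- square_mark: Bare clay spot, 20 mm across, in the middle of the face of the square amber tile (80 x 80 x 8 mm), fixed on a sloped wooden rest on the ware board, 78 mm above the table. Origin: centre of the spot on the face; z points out of the face, which leans 35 degrees from level, facing away from the robot; x points up the slope.
- round_mark: The same bare spot, same slope, height and axes, in the middle of the round amber tile (88 mm across, 8 mm thick).
- narrow_tile: Rest with the narrow amber tile (84 mm up the slope x 36 mm wide, same slope and height, also with a bare spot): not to be touched. Origin: centre of the rest's underside, 60 mm below the spot; z up.
- ware_board: Fixed wooden board, 130 (x) x 360 (y) x 18 mm, on which the three tiles stand in a row along y, about 110 mm apart, in any order. Origin: centre of its underside.
- mug: Loose unglazed mug, 80 mm across, 90 mm high. Origin: centre of its underside. Not to be moved.
- jar: Loose glaze jar, 64 mm across, 85 mm high. Origin: centre of its underside. Not to be moved.
- brush: Loose brush lying on the table, 170 mm long. Not to be moved.
Things that resemble listed ones, but are neither listed nor needed, are in the scene too. Several things look just like the gauge: the one meant starts nearest to the robot's base. There is more than one size of the probe; the job needs the smaller.

How it is judged (in metres and radians):
On the way, in this order (a step that is already met when the one before it is completed fails the run):
1. the spring tip is pressed more than 2 mm on the zero disc (within 12 mm of its centre), the probe within 12 degrees of vertical, for 0.5 s (value of joint tip above 0.002 m and distance between probe_tip and zero_disc below 0.012 m and angle between probe's own z axis and vertical below 0.21 rad), for 0.5 s.
2. then the same on the square tile's spot (within 10 mm of its centre), the probe within 12 degrees of square to the face (value of joint tip above 0.002 m and distance between probe_tip and square_mark below 0.01 m and angle between the z axis of probe and the z axis of square_mark, either way round below 0.21 rad), for 0.5 s.
3. then the same on the round tile's spot (value of joint tip above 0.002 m and distance between probe_tip and round_mark below 0.01 m and angle between the z axis of probe and the z axis of round_mark, either way round below 0.21 rad), for 0.5 s.
At the end, for the whole second after the job is handed in: The probe hangs at rest in the fork by its collar: its origin within 25 mm of the seat sideways and -3 to +4 mm in height, upright within 0.1 rad; mug, jar and brush within 20 mm of where they stood (horizontal distance between probe and fork_seat below 0.025 m and z of probe in the frame of fork_seat between -0.003 and 0.004 m and angle between probe's own z axis and vertical below 0.1 rad and linear speed of probe below 0.02 m/s and distance of each of mug, jar, brush from where it was at the start of the episode below 0.02 m); the robot touches nothing.
It fails at once if the probe presses a measured tile or the gauge with more than 15 N (contact force between probe and square_mark above 15 N or contact force between probe and round_mark above 15 N or contact force between probe and gauge above 15 N).
It fails at once if the narrow tile is touched with more than 1 N (contact force between narrow_tile and anything else above 1 N).
It fails at once if the mug, jar or brush is moved more than 20 mm (distance of any of mug, jar, brush from where it was at the start of the episode above 0.02 m).
It also fails if it takes over 66 s, if anything falls off the work surface, if the arm or the gripper's body presses on something with over 40 N, if the wrist force passes 120 N, or if a joint passes its speed limit or range.

### The arm

A 6-joint arm with a two-finger parallel gripper is mounted at the origin on the work surface. World frame = base frame: x ahead of the robot, y to its left, z up, the work surface at z = 0. Lengths are in mm, angles in rad, forces in N, time in s.
With the tool pointing down it reaches from about 300 to 1000 mm from the base axis. Payload 5.1 kg.
Tool frame: the origin (TCP) lies at the very end of the fingers, on their centre line; the grasp point (between the pads) lies 19 mm behind it; z points along the fingers, y is the direction in which the jaws open and shut (so a half turn about z gives the same grasp; the last joint's range is limited). The gripper opens to 95 mm and grips with 3 to 60 N. Pads are 20 mm wide; open, the fingers measure 119 mm over their backs; the gripper's body (75 mm by 180 mm) begins 59 mm behind the grasp point.
Start: joints at [1.239, 0.124, 1.65, -0, 1.367, -0.083], TCP at [160.079, 629.968, 188.356] pointing down, gripper open.
Joint ranges: [-2.61, 2.61], [-1.02, 2.33], [0.03, 2.71], [-1.35, 4.49], [0.32, 2.68], [-2.91, 2.91]. Speed limits (rad/s): [2.57, 2.57, 3.14, 3.14, 3.14, 3.14].

### API

Orientations are given as a unit quaternion [x, y, z, w].
In Python, from station import get_obs, camera, camera_params, finish_job gives the robot as it stands. The module is installed in compiled form; this text tells all that it offers.
- The arm moves only by the tool apply_moves, never from a script. Its argument "rows" is a list that holds one entry, the list of rows, each a list of 4 numbers: the shift along the tool's x, y, z in m, then the turn about the tool's z in units of 5 degrees (1.0 is 5 degrees). A call has exactly 5 rows; each row is the pose to reach, as a shift and turn from the pose commanded when the call began, along the tool's axes at that moment; what a row does not reach only later rows make up. A row lasts 1/12 s, in which the tool goes at most 41.7 mm and 7.16 degrees, less where a joint would pass 70% of its speed; a pose out of reach is approached as far as the arm can. A call with a gripper value outside its range is refused whole. "claw" is the finger opening in m, from 0 to 0.0951, set as the call begins (left out, the last holds). The fingers move at their own pace and stop on an object; "squeeze" is the grip in N (left out, the last holds). Time passes only in rows, so rows that repeat a pose let the fingers close, or fill a call up. It gives the time, the measured TCP pose, the force and the opening at its end, in the units of the state.
- get_obs(): the state, without advancing time (a new reading comes with each control period).
- camera(name): name is "scene" or "top" or "wrist"; returns (picture, depth): 420x560x3 uint8, red, green, blue; 420x560 float32, mm along the optical axis (not along the pixel's ray), 0 where there is no reading.
- camera_params(name): a dict with "vertical_fov" (degrees; the focal length in pixels is half the picture's height over the tangent of half this angle, whatever the lens; pixels are square), "cx", "cy" (the principal point, pixels), "xyz" and "rotation" of the camera in the world. Camera axes: x right, y down, z forward; pixel columns grow to the right and rows downward; lengths in mm; the calibration is good to about 2 mm. The wrist camera is an equidistant fisheye: a pixel r from the principal point sees the ray r / f radians off the axis. A picture is of the moment at which its call begins: read the wrist's pose just before it. camera_params takes no time and is no camera call; for the wrist camera it gives the pose at the moment of the call.
- finish_job(): hands the job in, once; it reports no verdict.
The state is a dict: "time_s": time; "joint_positions": joint angles; "dq": joint speeds; "joint_efforts": joint torques, N m; "tcp_pos": TCP position; "orientation": TCP orientation; "ft_force": force on the tool from outside, world axes, zero at the start; "wrist_torque": the same for the moment, N m; "gripper_width": finger opening in mm.
Only numpy, scipy, OpenCV 4.12 (cv2) and the standard library are available. Lean on these libraries where they do the work, as an engineer would, in place of code of your own. Each camera call takes 0.05 s, during which the arm holds its last target.

## Working session

There is one attempt and no reset: what is moved stays moved. The work goes in short steps, Python scripts to look and compute and a tool call to move; the robot and the scene stay as the last step left them, time stands still between calls to the robot, and variables do not carry over. Pictures are saved under pics/ and viewed, and the job is handed in when it is done.

Besides the shell and the picture viewer there is one more tool, called after "Call:" as name([rows], argument=value, ...), one row to a line, values as JSON. apply_moves: Moves the arm, as the interface text tells. Its arguments: {"type":"object","properties":{"rows":{"type":"array","items":{"type":"array","items":{"type":"array","items":{"type":"number"}}}},"claw":{"type":"number"},"squeeze":{"type":"number"}},"required":["rows"]}

```bash
mkdir -p pics
cat > h.py <<'E'
import numpy as np, cv2
from station import get_obs, camera, camera_params
def shot(n,f):
    p=camera_params(n); im,d=camera(n)
    cv2.imwrite(f'pics/{f}.png',im[:,:,::-1]); np.savez(f'pics/{f}.npz',im=im,d=d,xyz=np.array(p['xyz']),R=np.array(p['rotation']),fov=p['vertical_fov'],c=np.array([p['cx'],p['cy']]))
    return im,d,p
def cloud(f):
    z=np.load(f'pics/{f}.npz'); d=z['d'].astype(float); h,w=d.shape
    fl=h/2/np.tan(np.radians(z['fov'])/2); v,u=np.mgrid[:h,:w]
    P=np.stack([(u-z['c'][0])/fl*d,(v-z['c'][1])/fl*d,d],-1)@z['R'].T+z['xyz']
    P[d==0]=np.nan
    return z['im'],P
E
python3 - <<'E'
from h import *
o=get_obs(); print({k:np.round(v,3).tolist() for k,v in o.items()})
for n in('scene','top'):
    im,d,p=shot(n,n+'0'); print(n,p)
print(camera_params('wrist'))
shot('wrist','wrist0')
E
```

```text
{'time_s': 0.0, 'joint_positions': [1.239, 0.124, 1.652, -0.0, 1.367, -0.083], 'dq': [-0.001, 0.001, 0.001, -0.0, -0.0, -0.001], 'joint_efforts': [0.001, -41.761, -35.994, 0.077, 0.049, -0.0], 'tcp_pos': [159.855, 629.313, 187.1], 'orientation': [0.124, 0.992, -0.001, -0.0], 'ft_force': [0.083, -0.383, -0.51], 'wrist_torque': [0.038, -0.028, 0.053], 'gripper_width': 95.248}
scene {'vertical_fov': 53.86084205528396, 'cx': 277.55995353553413, 'cy': 213.334933300501, 'xyz': array([1138.62780144,  595.52762367,  909.3790753 ]), 'rotation': array([ 0.34618012,  0.86216103, -0.34650121, -0.12951678])}
top {'vertical_fov': 42.81643044092668, 'cx': 286.70863650131975, 'cy': 211.99332723260238, 'xyz': array([ 285.61838226,   24.78314007, 1657.33562539]), 'rotation': array([ 0.71867163, -0.68725299,  0.07201826, -0.07750987])}
{'vertical_fov': 65.70646984690485, 'cx': 281.21018539084315, 'cy': 205.61491781344205, 'xyz': array([ 87.92405985, 648.62109434, 383.34963706]), 'rotation': array([0.78229293, 0.60845365, 0.0811189 , 0.1059323 ])}
```

Rotation is a quaternion; I'll adapt the helper and view.

```bash
python3 - <<'E'
s=open('h.py').read()
s=s.replace("import numpy as np, cv2","import numpy as np, cv2\nfrom scipy.spatial.transform import Rotation as Rot").replace("R=np.array(p['rotation'])","R=Rot.from_quat(p['rotation']).as_matrix()")
open('h.py','w').write(s)
E
python3 - <<'E'
from h import *
for n in('scene0','top0','wrist0'):
    z=dict(np.load(f'pics/{n}.npz')); 
    if z['R'].shape==(4,): z['R']=Rot.from_quat(z['R']).as_matrix(); np.savez(f'pics/{n}.npz',**z)
    im=cv2.imread(f'pics/{n}.png'); cv2.imwrite(f'pics/{n}b.png',cv2.resize(im,(800,600),interpolation=cv2.INTER_CUBIC))
E
```

```text
(no output)
```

View pics/scene0b.png

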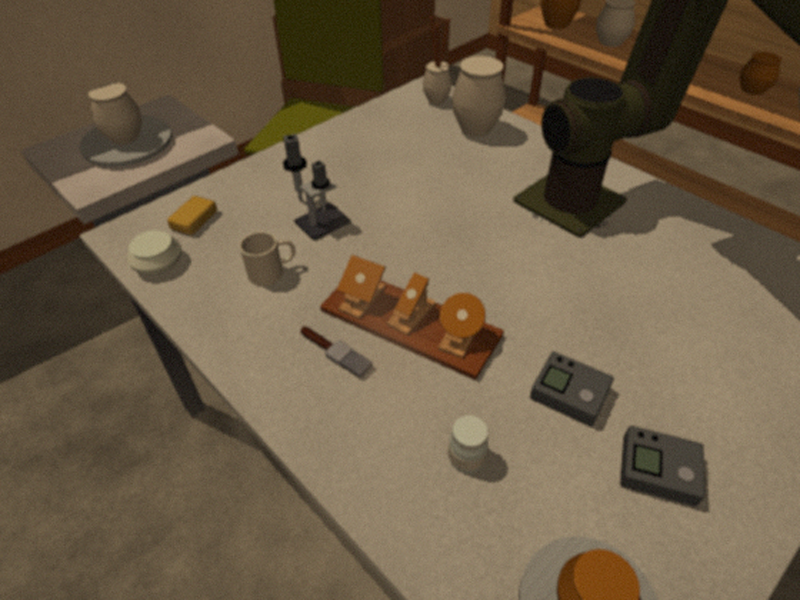

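View pics/top0b.png

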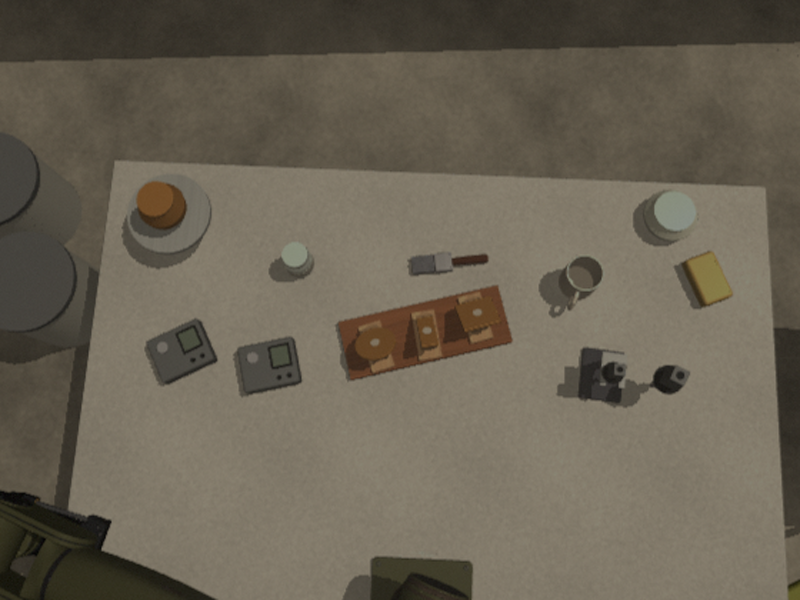

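Run:
```python
from h import *
for n,(r0,r1,c0,c1) in {'scene0':(85,175,180,260),'top0':(235,290,395,490)}.items():
    im=cv2.imread(f'pics/{n}.png')[r0:r1,c0:c1]; im=cv2.convertScaleAbs(im,alpha=1.6)
    k=min(800/im.shape[1],600/im.shape[0]); cv2.imwrite(f'pics/{n}stand.png',cv2.resize(im,None,fx=k,fy=k,interpolation=cv2.INTER_CUBIC))
```

```text
(no output)
```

View pics/scene0stand.png

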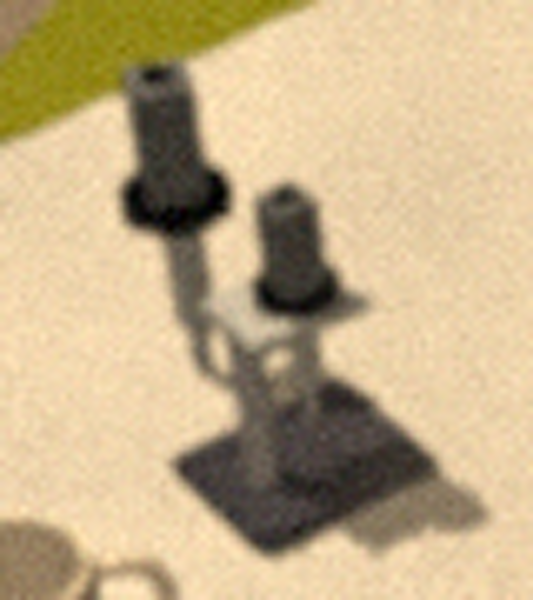

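View pics/top0stand.png

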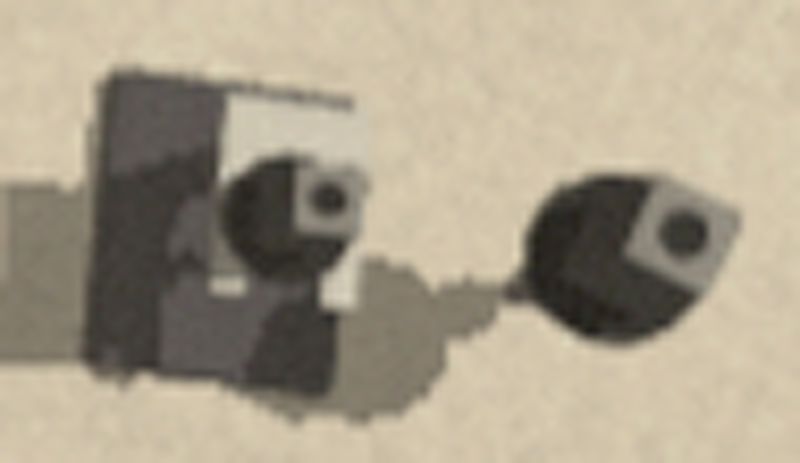

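View pics/wrist0b.png

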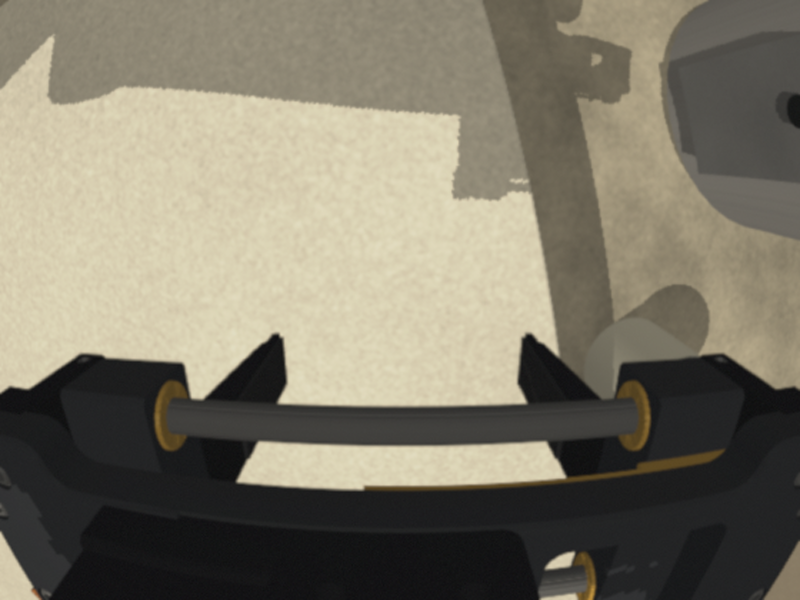

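Run:
```python
from h import *
im,P=cloud('top0')
def at(x,y,w=1):  # 800x600 px
    u,v=int(round(x*.7)),int(round(y*.7)); q=P[v-w:v+w+1,u-w:u+w+1].reshape(-1,3); return np.round(np.nanmedian(q,0),1).tolist()
for n,x,y in [('sq',477,312),('nar',426,331),('rnd',375,343),('gaugeA disc',253,357),('gaugeB disc',162,348),('dispA',280,355),('brush',450,262),('jar',295,253),('mug',582,272),('smallprobe',620,369),('big',681,375),('foot',590,390),('board corner',500,288),('bc',512,343),('bc',350,376),('bc',340,322),('base',420,580)]:
    print(n,at(x,y))
# heights near stand
import sys
m=(P[...,2]>20)
reg=P[235:290,395:490]; 
np.set_printoptions(linewidth=250)
print(np.round(reg[::2,::4,2]).astype(int))
```

```text
sq [611.9, -97.4, 80.2]
nar [564.6, 8.4, 85.3]
rnd [536.1, 114.6, 84.0]
gaugeA disc [499.7, 374.5, 38.7]
gaugeB disc [509.6, 569.5, 41.9]
dispA [508.6, 315.7, 40.7]
brush [734.6, -39.6, 19.8]
jar [720.9, 295.0, 87.2]
mug [728.7, -332.8, 7.4]
smallprobe [492.4, -373.1, 171.2]
big [484.6, -486.4, 184.4]
foot [465.0, -349.5, 12.7]
board corner [681.5, -153.6, 5.8]
bc [561.9, -180.9, 4.3]
bc [472.7, 166.5, 14.4]
bc [588.3, 195.7, 19.1]
base [96.6, 2.5, 264.3]
[[                   1                   -3                    4                   -2                   -4                    1                    3                    2                    3                    6                   11
                     1                    6                    5                    1                    1                    8                   12                    9                   -2                    5                    2
                    -1                    7]
 [                   0                    3                   -3                    2                    7                    8  
[... 13029 characters left out ...]
                  3                   -2                    1                    9
                     6 -9223372036854775808]
 [                  -3                   -2                    0                   -1                    5                    0                    4                   -1                   -1                    5                    2
                     2                    2                    5                    4                    3                    4                    5                   -8                    9                    6                    8
                     0                    4]]<stdin>:12: RuntimeWarning: invalid value encountered in cast
```

```bash
cat >> h.py <<'E'
def wcloud(f):
    z=np.load(f'pics/{f}.npz'); d=z['d'].astype(float); h,w=d.shape
    fl=h/2/np.tan(np.radians(z['fov'])/2); v,u=np.mgrid[:h,:w]
    x=(u-z['c'][0])/fl; y=(v-z['c'][1])/fl; th=np.hypot(x,y); k=np.where(th>1e-9,np.tan(np.minimum(th,1.5))/np.maximum(th,1e-9),1)
    P=np.stack([x*k*d,y*k*d,d],-1)@z['R'].T+z['xyz']; P[d==0]=np.nan
    return z['im'],P
def go(target,yaw=None):
    "print tool-frame shift to bring the measured tcp to target, yaw=desired direction (deg) of tool x in world"
    o=get_obs(); R=Rot.from_quat(o['orientation']); s=R.inv().apply(np.array(target)-o['tcp_pos'])
    X=R.as_matrix()[:,0]; cy=np.degrees(np.arctan2(X[1],X[0])); print('t %.2f'%o['time_s'],'tcp',np.round(o['tcp_pos'],1),'yaw',round(cy,1),'q',np.round(o['joint_positions'],2),'w',round(float(o['gripper_width']),1))
    print('shift m',np.round(s/1000,4), 'dist',round(np.linalg.norm(s)))
    if yaw is not None:
        dz=(yaw-cy+180)%360-180; print('turn units (tool z down => -)',round(-dz/5,2))
E
python3 - <<'E'
from h import *
for nm in('top0','scene0'):
    im,P=cloud(nm); g=im.astype(int).sum(-1)
    X,Y,Z=P[...,0],P[...,1],P[...,2]
    # fork plate: z 104-116 bright
    near=(np.abs(X-495)<110)&(np.abs(Y+365)<80)
    fk=near&(Z>103)&(Z<120)&(g>300); ft=near&(Z>4)&(Z<24)&(g<230)
    pr=(np.abs(X-495)<60)&(np.abs(Y+370)<45)&(Z>158)
    for n,m in(('fork',fk),('foot',ft),('top',pr)):
        q=P[m][:,:2].astype(np.float32); 
        if len(q)>5: print(nm,n,m.sum(),q.mean(0),np.median(Z[m]),cv2.minAreaRect(q), np.percentile(q,[3,97],axis=0).round(0).tolist())
    bd=(Z>6)&(Z<30)&(np.abs(X-575)<140)&(np.abs(Y)<220)&(im[...,0]>1.6*im[...,2]) 
    q=P[bd][:,:2].astype(np.float32); print(nm,'board',len(q),cv2.minAreaRect(q))
    for n,c in (('gA',(505,340)),('gB',(510,555))):
        m=(np.hypot(X-c[0],Y-c[1])<95)&(Z>30)&(Z<60); q=P[m][:,:2].astype(np.float32); print(n,m.sum(),q.mean(0),cv2.minAreaRect(q))
go([480,50,260])
E
```

```text
top0 fork 131 [ 513.7298  -376.43704] 112.43801815820598 ((498.9641418457031, -372.9794616699219), (49.40928268432617, 66.33619689941406), 84.53005981445312) [[466.0, -398.0], [532.0, -353.0]]
top0 foot 788 [ 488.10364 -360.4008 ] 13.717601821848234 ((498.8008117675781, -370.48626708984375), (159.25839233398438, 114.58275604248047), 82.2189712524414) [[446.0, -433.0], [552.0, -308.0]]
top0 top 80 [ 492.3409 -369.7005] 168.33318007716514 ((492.7381286621094, -369.4665832519531), (23.384754180908203, 23.908212661743164), 2.2763991355895996) [[481.0, -381.0], [504.0, -359.0]]
top0 board 3118 ((577.011962890625, 10.419143676757812), (130.0902099609375, 359.8037109375), 15.782279968261719)
gA 1292 [488.2007  340.34607] ((489.57806396484375, 341.23870849609375), (101.17882537841797, 120.88697052001953), 14.23723030090332)
gB 1278 [509.93408 531.7228 ] ((511.00299072265625, 532.9852294921875), (102.29771423339844, 122.39657592773438), 28.60512924194336)
scene0 fork 52 [ 517.1508 -371.07  ] 110.51465691151827 ((496.2195739746094, -368.26861572265625), (49.76515579223633, 67.53189086914062), 
[... 254 characters left out ...]
 top 51 [ 493.63806 -362.9678 ] 165.24545558786838 ((492.402099609375, -364.2406005859375), (22.284006118774414, 25.181665420532227), 80.05620574951172) [[481.0, -376.0], [504.0, -353.0]]
scene0 board 3149 ((576.1199340820312, 16.23455810546875), (135.45233154296875, 360.273681640625), 15.747291564941406)
gA 1571 [492.6672  349.19525] ((488.07403564453125, 346.2310791015625), (102.70181274414062, 119.8572769165039), 14.624455451965332)
gB 2153 [514.3176 539.8182] ((509.7256164550781, 538.773193359375), (101.81876373291016, 122.89920043945312), 29.419363021850586)
t 0.15 tcp [159.9 629.5 187.4] yaw 165.7 q [ 1.24  0.12  1.65 -0.    1.37 -0.08] w 94.9
shift m [-0.4529 -0.4829 -0.0719] dist 666
```

Call:
apply_moves([
  [[-0.024, -0.025, -0.006, 0], [-0.05, -0.053, -0.012, 0], [-0.077, -0.082, -0.018, 0], [-0.104, -0.111, -0.024, 0], [-0.131, -0.14, -0.03, 0]],
], claw=0.055, squeeze=20)

```text
time_s: 0.57
tcp_pos: [252.8, 460.3, 218.1]
orientation: [0.124, 0.992, -0.0, -0.0]
ft_force: [-0.4, -0.6, 0.3]
gripper_width: 67.1
```

Call:
apply_moves([
  [[-0.027, -0.029, -0.006, 0], [-0.054, -0.058, -0.012, 0], [-0.081, -0.087, -0.018, 0], [-0.108, -0.116, -0.024, 0], [-0.135, -0.145, -0.03, 0]],
])

```text
time_s: 0.98
tcp_pos: [348.0, 286.4, 248.5]
orientation: [0.124, 0.992, 0.0, 0.0]
ft_force: [0.5, 0.1, -0.8]
gripper_width: 55.3
```

Call:
apply_moves([
  [[-0.027, -0.029, -0.004, 0], [-0.054, -0.058, -0.008, 0], [-0.081, -0.087, -0.012, 0], [-0.108, -0.116, -0.016, 0], [-0.135, -0.145, -0.02, 0]],
])

```text
time_s: 1.4
tcp_pos: [443.2, 112.5, 268.5]
orientation: [0.124, 0.992, 0.0, 0.0]
ft_force: [0.7, 1.0, -0.1]
gripper_width: 54.9
```

Run:
```python
from h import *
go([430,-365,290],173)
```

```text
t 1.40 tcp [443.2 112.5 268.5] yaw 165.7 q [ 0.13 -0.36  1.96  0.    1.54 -1.19] w 54.9
shift m [-0.1049 -0.4661 -0.0216] dist 478
turn units (tool z down => -) -1.45
```

Run:
```python
from h import *
im,d,p=shot('wrist','w1'); cv2.imwrite('pics/w1b.png',cv2.resize(im[:,:,::-1],(800,600)))
```

```text
(no output)
```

View pics/w1b.png

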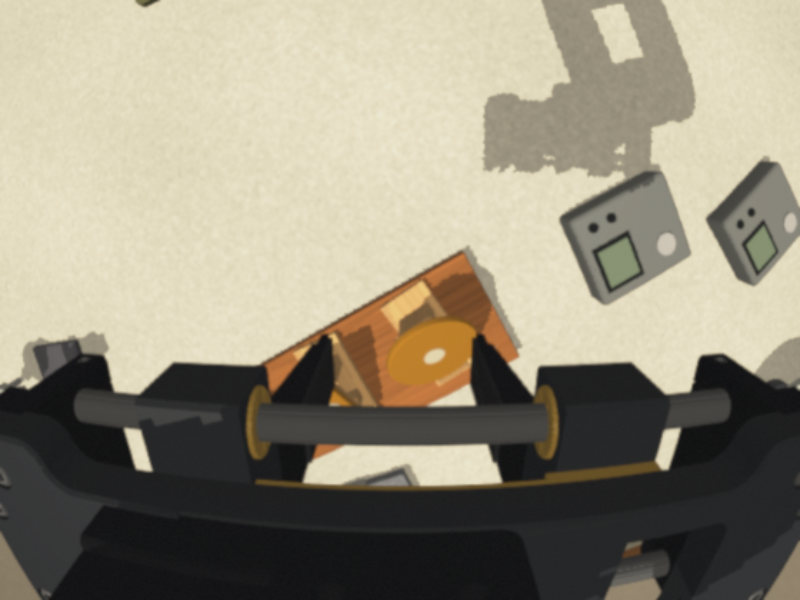

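Call:
apply_moves([
  [[-0.008, -0.035, -0.001, 0], [-0.017, -0.075, -0.003, 0], [-0.026, -0.115, -0.005, 0], [-0.035, -0.155, -0.007, 0], [-0.044, -0.195, -0.009, 0]],
])

```text
time_s: 1.87
tcp_pos: [436.9, -86.9, 277.3]
orientation: [0.124, 0.992, 0.0, 0.0]
ft_force: [1.6, 0.0, 0.0]
gripper_width: 55.2
```

Call:
apply_moves([
  [[-0.009, -0.04, -0.002, -0.5], [-0.018, -0.08, -0.004, -1], [-0.027, -0.12, -0.006, -1.45], [-0.036, -0.16, -0.008, -1.45], [-0.044, -0.195, -0.009, -1.45]],
])

```text
time_s: 2.28
tcp_pos: [431.5, -287.4, 286.4]
orientation: [0.062, 0.998, -0.0, 0.0]
ft_force: [1.2, 0.7, 0.3]
gripper_width: 55.0
```

Run:
```python
from h import *
go([430,-365,290],173)
im,d,p=shot('wrist','w2'); cv2.imwrite('pics/w2b.png',cv2.resize(im[:,:,::-1],(800,600)))
```

```text
t 2.28 tcp [ 431.5 -287.4  286.4] yaw 172.9 q [-0.69 -0.21  1.81 -0.    1.54 -2.14] w 55.0
shift m [-0.008  -0.0772 -0.0036] dist 78
turn units (tool z down => -) -0.01
```

View pics/w2b.png

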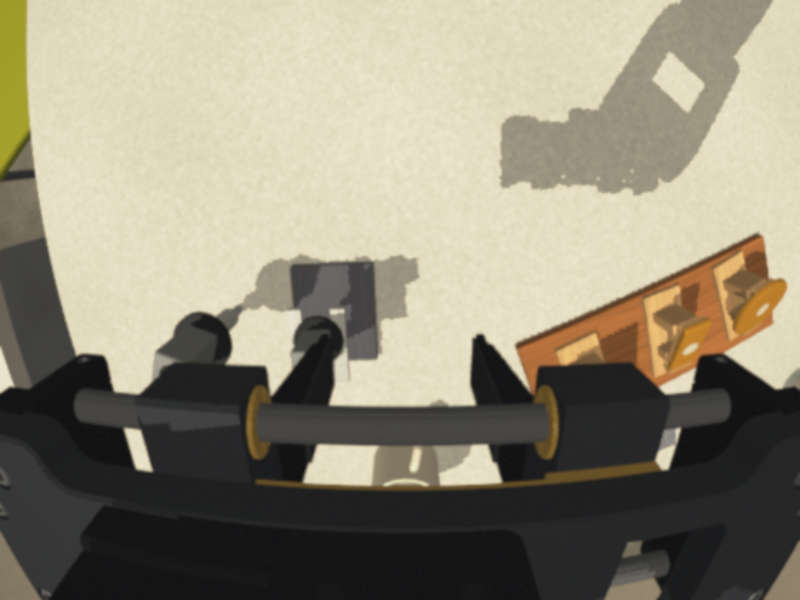

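Run:
```python
from h import *
im,P=wcloud('w1')
def at(x,y,w=1):
    u,v=int(round(x*.7)),int(round(y*.7)); q=P[v-w:v+w+1,u-w:u+w+1].reshape(-1,3); return np.round(np.nanmedian(q,0),1).tolist()
print('disc',at(667,243,2),'spot',at(434,355,1),'table',at(300,150,3))
X,Y,Z=P[...,0],P[...,1],P[...,2]
m=(np.hypot(X-490,Y-343)<95)&(Z>32)&(Z<55); q=P[m][:,:2].astype(np.float32); print(m.sum(),cv2.minAreaRect(q),np.median(Z[m]))
im,P=wcloud('w2')
print('probe',at(325,335),at(310,355))
go([560,-365,290],173)
```

```text
disc [498.4, 381.7, 42.6] spot [535.5, 119.8, 79.4] table [325.1, 38.1, -0.4]
4785 ((485.79339599609375, 344.7689208984375), (99.99346160888672, 120.40308380126953), 14.56545639038086) 39.8106789131341
probe [416.4, -315.9, 313.2] [415.9, -317.4, 333.2]
t 2.33 tcp [ 430.9 -292.4  285.8] yaw 172.7 q [-0.7  -0.21  1.81 -0.    1.54 -2.14] w 55.0
shift m [-0.1372 -0.0556 -0.0041] dist 148
turn units (tool z down => -) -0.06
```

Call:
apply_moves([
  [[-0.025, -0.018, -0.001, 0], [-0.054, -0.038, -0.002, 0], [-0.084, -0.058, -0.003, 0], [-0.114, -0.08, -0.003, 0], [-0.137, -0.093, -0.003, 0]],
])

```text
time_s: 2.75
tcp_pos: [558.1, -395.7, 288.2]
orientation: [0.061, 0.998, 0.0, -0.0]
ft_force: [-0.4, 0.6, 0.8]
gripper_width: 55.1
```

Run:
```python
from h import *
im,d,p=shot('wrist','w3'); cv2.imwrite('pics/w3b.png',cv2.resize(im[:,:,::-1],(800,600)))
```

```text
(no output)
```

View pics/w3b.png

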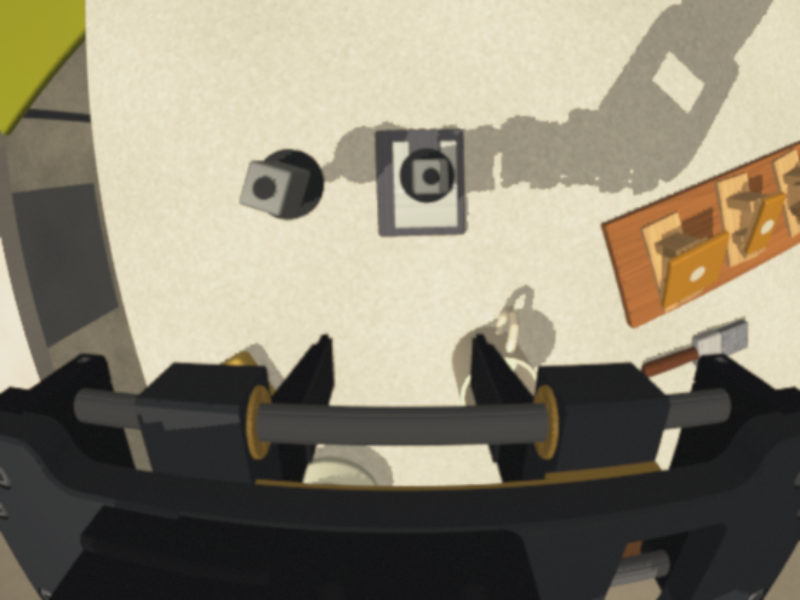

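Run:
```python
from h import *
im,P=wcloud('w3'); g=im.astype(int).sum(-1)
X,Y,Z=P[...,0],P[...,1],P[...,2]
near=(np.abs(X-495)<90)&(np.abs(Y+365)<50)
print('table',np.nanmedian(Z[40:60,150:300]))
for n,m in(('fork',near&(Z>104)&(Z<114)&(g>330)),('foot',near&(Z>4)&(Z<18)),('collar+',near&(Z>113)),('top',near&(Z>158))):
    q=P[m][:,:2].astype(np.float32); print(n,m.sum(),np.round(np.median(Z[m]),1),cv2.minAreaRect(q))
m=(np.hypot(X-480,Y+465)<60)&(Z>100); q=P[m]; print('big',q.mean(0),q.max(0),q.min(0))
def at(x,y,w=1):
    u,v=int(round(x*.7)),int(round(y*.7)); q=P[v-w:v+w+1,u-w:u+w+1].reshape(-1,3); return np.round(np.nanmedian(q,0),1).tolist()
print('square mark',at(697,273),'narrow',at(767,228))
c=im[70:180,240:350]; cv2.imwrite('pics/w3c.png',cv2.resize(c[:,:,::-1],(600,600),interpolation=cv2.INTER_CUBIC))
```

```text
table -0.17095056238497364
fork 1276 109.8 ((497.90679931640625, -369.2645568847656), (50.10836410522461, 68.8674087524414), 83.86642456054688)
foot 2099 11.6 ((499.00054931640625, -369.2520446777344), (90.86688995361328, 110.0031509399414), 84.4166030883789)
collar+ 48714 427.9 ((533.6451416015625, -353.19207763671875), (122.01612854003906, 87.49691772460938), 46.8062744140625)
top 48126 428.2 ((537.8364868164062, -353.3397216796875), (116.49372863769531, 81.1834716796875), 46.8062744140625)
big [ 519.26241889 -451.5125452   389.43047413] [ 539.97636756 -419.88364987  447.34620771] [ 453.49366527 -498.64690639  106.24682783]
square mark [610.3, -92.3, 78.1] narrow [570.9, 15.5, 75.2]
```

View pics/w3c.png

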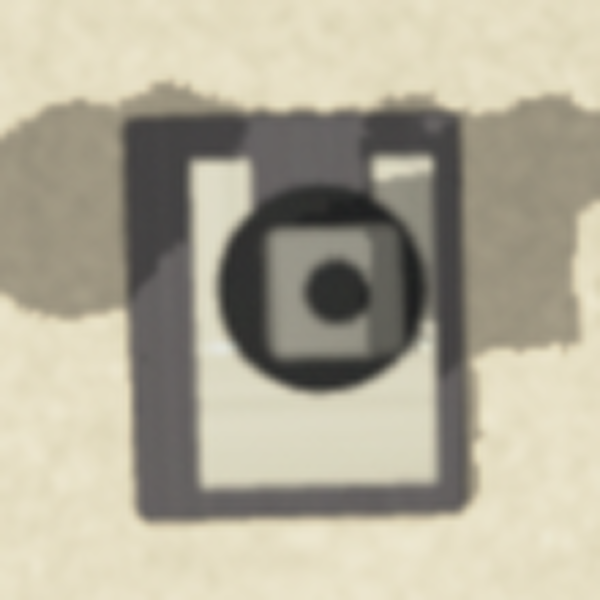

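Run:
```python
from h import *
im,P=wcloud('w3')
X,Y,Z=P[...,0],P[...,1],P[...,2]
near=(np.hypot(X-489,Y+368)<40)
for lo,hi in((158,180),(112.5,120),(158,164),(164,180)):
    m=near&(Z>lo)&(Z<hi); q=P[m][:,:2].astype(np.float32); print(m.sum(),np.median(Z[m]),q.mean(0),cv2.minAreaRect(q))
m=(np.hypot(X-480,Y+465)<70)&(Z>100)&(Z<230); q=P[m]; print('big',q.max(0),q.min(0)); m&=Z>175; print(P[m].mean(0))
go([489.2,-368.3,200],174.4)
```

```text
582 165.82146150054436 [ 490.631  -367.1796] ((490.8825378417969, -367.36083984375), (23.467058181762695, 23.77581787109375), 83.58915710449219)
575 115.71795687527288 [ 489.79663 -369.7811 ] ((491.01727294921875, -366.70123291015625), (42.95354080200195, 42.174171447753906), 83.6221694946289)
20 163.3459180495262 [ 487.84244 -369.8254 ] ((490.8851318359375, -367.35870361328125), (23.441104888916016, 23.77691650390625), 83.53369140625)
562 165.89804892816088 [ 490.73026 -367.08548] ((490.8105773925781, -367.0214538574219), (23.37002944946289, 23.38626480102539), 86.14102935791016)
big [ 512.1755397  -449.42020747  183.4073657 ] [ 453.49366527 -498.64690639  106.24682783]
[ 482.6732311  -477.66805081  180.18164289]
t 2.80 tcp [ 560.3 -397.2  286.3] yaw 173.0 q [-0.69  0.16  1.44  0.    1.53 -2.14] w 54.9
shift m [0.0741 0.0199 0.0864] dist 116
turn units (tool z down => -) -0.29
```

Run:
```python
from h import *
go([490.7,-367.2,190],173.8)
```

```text
t 2.80 tcp [ 560.3 -397.2  286.3] yaw 173.0 q [-0.69  0.16  1.44  0.    1.53 -2.14] w 54.9
shift m [0.0728 0.0212 0.0964] dist 123
turn units (tool z down => -) -0.17
```

Call:
apply_moves([
  [[0.018, 0.005, 0.018, -0.16], [0.038, 0.011, 0.038, -0.16], [0.06, 0.018, 0.064, -0.16], [0.0725, 0.0213, 0.085, -0.16], [0.0725, 0.0213, 0.096, -0.16]],
])

```text
time_s: 3.22
tcp_pos: [484.4, -361.8, 189.5]
orientation: [0.054, 0.999, 0.002, -0.002]
ft_force: [0.1, -0.3, -1.1]
gripper_width: 55.2
```

Run:
```python
from h import *
go([490.7,-367.2,128],173.8)
```

```text
t 3.22 tcp [ 484.4 -361.8  189.5] yaw 173.8 q [-0.73  0.03  1.75 -0.    1.37 -2.19] w 55.2
shift m [-0.0071 -0.0049  0.0614] dist 62
turn units (tool z down => -) -0.01
```

Call:
apply_moves([
  [[0, 0, 0.01, 0], [0, 0, 0.015, 0], [0, 0, 0.015, 0], [0, 0, 0.015, 0], [0, 0, 0.015, 0]],
])

```text
time_s: 3.63
tcp_pos: [488.5, -365.0, 179.8]
orientation: [0.054, 0.999, -0.001, 0.001]
ft_force: [-0.3, 0.1, 0.3]
gripper_width: 55.2
```

Run:
```python
from h import *
go([490.7,-367.2,128],173.8)
```

```text
t 3.63 tcp [ 488.5 -365.   179.8] yaw 173.8 q [-0.73  0.04  1.75 -0.    1.35 -2.19] w 55.2
shift m [-0.0023 -0.0019  0.0518] dist 52
turn units (tool z down => -) 0.0
```

Call:
apply_moves([
  [[-0.002, -0.002, 0.012, 0], [-0.0023, -0.0021, 0.026, 0], [-0.0023, -0.0021, 0.04, 0], [-0.0023, -0.0021, 0.051, 0], [-0.0023, -0.0021, 0.051, 0]],
])

```text
time_s: 4.05
tcp_pos: [487.4, -364.7, 122.4]
orientation: [0.054, 0.999, 0.002, -0.003]
ft_force: [-0.7, -0.1, -0.8]
gripper_width: 55.1
```

Run:
```python
from h import *
go([490.7,-367.2,128],173.8)
im,d,p=shot('wrist','w4'); cv2.imwrite('pics/w4b.png',cv2.resize(im[:,:,::-1],(800,600)))
```

```text
t 4.05 tcp [ 487.4 -364.7  122.4] yaw 173.8 q [-0.73  0.09  1.8   0.    1.26 -2.19] w 55.1
shift m [-0.0036 -0.0021 -0.0056] dist 7
turn units (tool z down => -) -0.0
```

View pics/w4b.png

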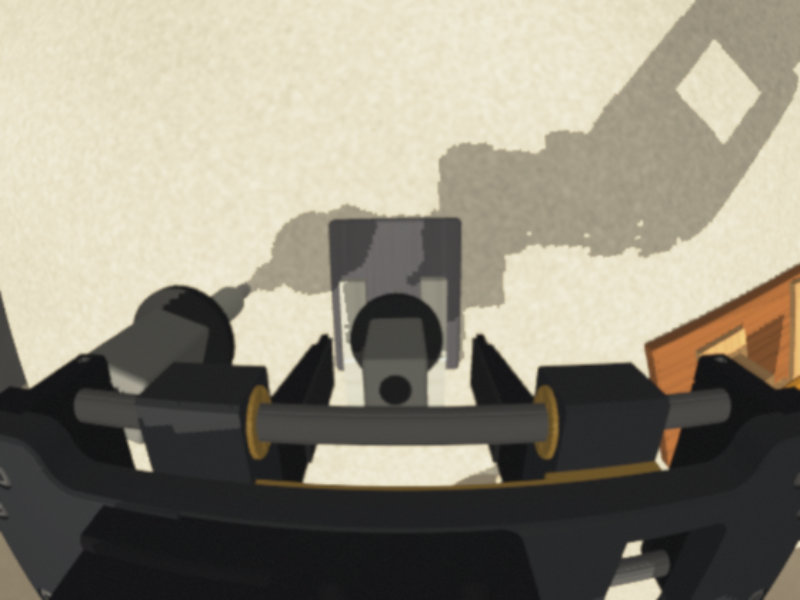

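Call:
apply_moves([
  [[-0.002, 0, 0, 0], [-0.002, 0, 0, 0], [-0.002, 0, 0, 0], [-0.002, 0, 0, 0], [-0.002, 0, 0, 0]],
], claw=0.015, squeeze=20)

```text
time_s: 4.52
tcp_pos: [491.8, -367.0, 128.1]
orientation: [0.054, 0.999, -0.0, 0.0]
ft_force: [-0.6, 0.9, -0.1]
gripper_width: 27.3
```

Run:
```python
from h import *
go([490.7,-367.2,128],173.8)
o=get_obs(); print(o['ft_force'])
```

```text
t 4.52 tcp [ 491.8 -367.   128.1] yaw 173.8 q [-0.73  0.09  1.79  0.    1.26 -2.19] w 27.3
shift m [ 0.001  -0.0003  0.0001] dist 1
turn units (tool z down => -) -0.0
[-0.56098857  0.85854199 -0.13426791]
```

Call:
apply_moves([
  [[0, 0, 0, 0], [0, 0, 0, 0], [0, 0, -0.01, 0], [0, 0, -0.02, 0], [0, 0, -0.03, 0]],
], claw=0.015, squeeze=30)

```text
time_s: 4.93
tcp_pos: [491.3, -366.6, 158.1]
orientation: [0.054, 0.999, 0.0, -0.0]
ft_force: [0.3, -0.2, -0.8]
gripper_width: 23.6
```

Call:
apply_moves([
  [[0, 0, -0.015, 0], [0, 0, -0.03, 0], [0, 0, -0.045, 0], [0, 0, -0.065, 0], [0, 0, -0.085, 0]],
])

```text
time_s: 5.35
tcp_pos: [491.3, -366.6, 243.9]
orientation: [0.054, 0.999, 0.0, 0.0]
ft_force: [0.2, 0.2, -1.9]
gripper_width: 23.7
```

Run:
```python
from h import *
# gauge estimate (wrist): center 485.8,344.8 yaw 14.57 -> disc
a=np.radians(14.57); c=np.array([485.8,344.8])+[20*np.cos(a)-30*np.sin(a),20*np.sin(a)+30*np.cos(a)]; print('disc from rect',c)
go([490,150,243],194.5)
im,d,p=shot('wrist','w5'); cv2.imwrite('pics/w5b.png',cv2.resize(im[:,:,::-1],(800,600)))
```

```text
disc from rect [497.60994145 378.86648328]
t 5.35 tcp [ 491.3 -366.6  243.9] yaw 173.8 q [-0.73  0.01  1.67  0.    1.45 -2.19] w 23.7
shift m [0.0571 0.5134 0.0009] dist 517
turn units (tool z down => -) -4.14
```

View pics/w5b.png

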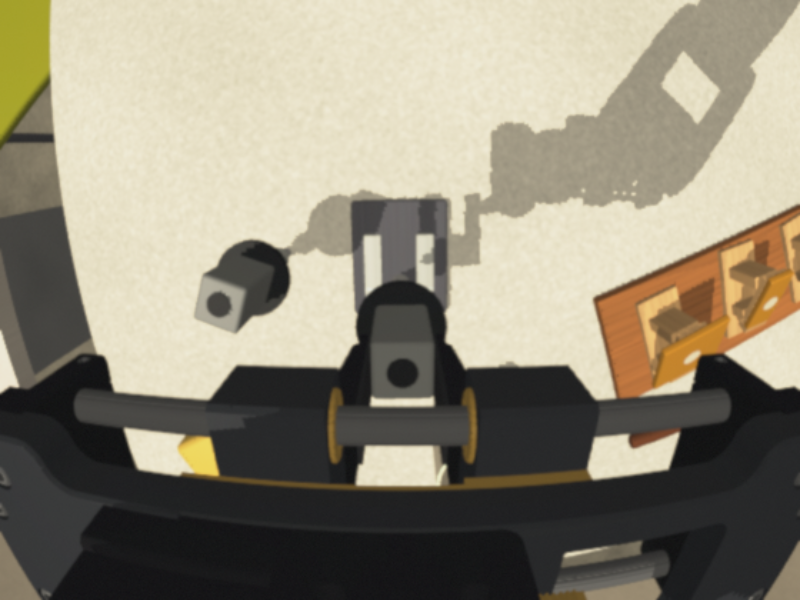

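Call:
apply_moves([
  [[0.002, 0.02, 0, 0], [0.0055, 0.056, 0, 0], [0.0095, 0.096, 0, 0], [0.0137, 0.138, 0, 0], [0.0177, 0.178, 0, 0]],
])

```text
time_s: 5.82
tcp_pos: [492.7, -186.3, 242.6]
orientation: [0.055, 0.999, 0.0, 0.0]
ft_force: [0.8, -0.5, -1.1]
gripper_width: 23.7
```

Call:
apply_moves([
  [[0.004, 0.04, 0, 0], [0.008, 0.08, 0, 0], [0.0119, 0.12, 0, 0], [0.0159, 0.16, 0, 0], [0.0198, 0.2, 0, 0]],
])

```text
time_s: 6.23
tcp_pos: [494.6, 15.0, 242.9]
orientation: [0.054, 0.999, 0.0, 0.001]
ft_force: [1.0, 0.5, -1.3]
gripper_width: 23.8
```

Call:
apply_moves([
  [[0.004, 0.04, 0, 0], [0.008, 0.08, 0, 0], [0.0119, 0.12, 0, 0], [0.0159, 0.16, 0, 0], [0.0198, 0.2, 0, 0]],
])

```text
time_s: 6.65
tcp_pos: [496.5, 216.1, 242.9]
orientation: [0.054, 0.999, 0.0, 0.001]
ft_force: [1.0, -1.0, -1.3]
gripper_width: 23.6
```

Call:
apply_moves([
  [[0.004, 0.04, 0, 0], [0.008, 0.08, 0, 0], [0.0115, 0.115, 0, 0], [0.0145, 0.145, 0, 0], [0.0163, 0.164, 0, 0]],
])

```text
time_s: 7.07
tcp_pos: [497.8, 381.9, 242.3]
orientation: [0.053, 0.999, 0.0, -0.0]
ft_force: [-0.4, -1.1, -0.8]
gripper_width: 23.8
```

Run:
```python
from h import *
im,d,p=shot('wrist','w6'); cv2.imwrite('pics/w6b.png',cv2.resize(im[:,:,::-1],(800,600)))
go([498.2,379.5,160],173.8)
```

```text
t 7.12 tcp [497.6 384.  242.1] yaw 174.0 q [ 0.57  0.05  1.64  0.    1.45 -0.9 ] w 23.5
shift m [-0.0011 -0.0047  0.0821] dist 82
turn units (tool z down => -) 0.04
```

View pics/w6b.png

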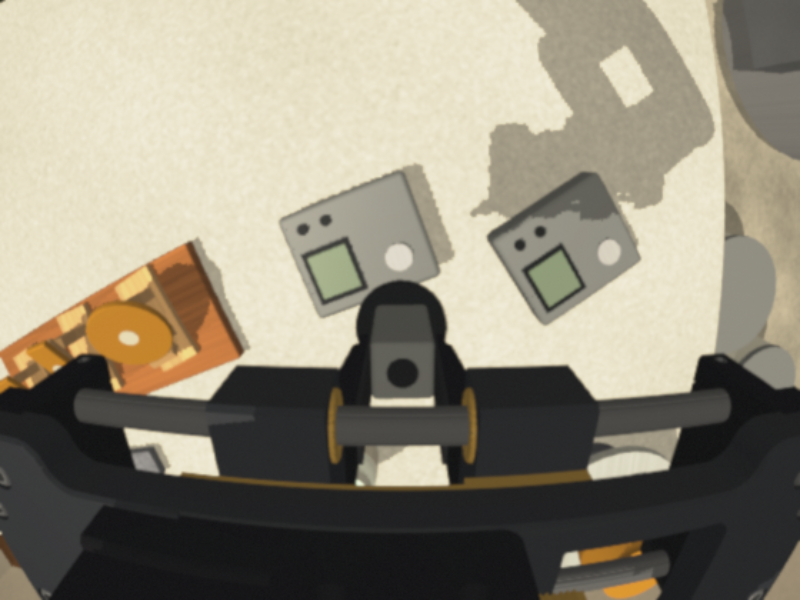

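Run:
```python
from h import *
im,P=wcloud('w6'); X,Y,Z=P[...,0],P[...,1],P[...,2]
g=im.astype(int).sum(-1)
m=(np.hypot(X-498,Y-380)<22)&(Z>36)&(Z<50)&(g>480); print(m.sum(),np.nanmean(P[m],0),cv2.minAreaRect(P[m][:,:2].astype(np.float32)))
m=(np.hypot(X-487,Y-345)<95)&(Z>32)&(Z<55); print(m.sum(),cv2.minAreaRect(P[m][:,:2].astype(np.float32)))
def at(x,y,w=1):
    u,v=int(round(x*.7)),int(round(y*.7)); q=P[v-w:v+w+1,u-w:u+w+1].reshape(-1,3); return np.round(np.nanmedian(q,0),1).tolist()
print(at(399,257),at(129,338),at(131,325))
```

```text
325 [498.78607018 379.24202195  42.27695805] ((499.027099609375, 379.0618591308594), (23.73872184753418, 25.974441528320312), 84.47599029541016)
7006 ((486.4502258300781, 345.6014404296875), (99.73147583007812, 121.27517700195312), 14.599976539611816)
[498.9, 379.8, 42.7] [538.5, 118.9, 77.4] [523.4, 131.0, 82.9]
```

Call:
apply_moves([
  [[0, 0, 0.012, 0], [0, 0, 0.032, 0], [0, 0, 0.054, 0], [0, 0, 0.07, 0], [0, 0, 0.076, 0]],
])

```text
time_s: 7.53
tcp_pos: [496.7, 376.5, 161.9]
orientation: [0.055, 0.999, -0.002, -0.002]
ft_force: [0.1, 0.4, -2.7]
gripper_width: 23.8
```

Call:
apply_moves([
  [[0, 0, 0, 0], [0, 0, 0, 0], [0, 0, 0, 0], [0, 0, 0, 0], [0, 0, 0, 0]],
])

```text
time_s: 7.95
tcp_pos: [499.2, 379.2, 168.0]
orientation: [0.054, 0.999, 0.001, 0.001]
ft_force: [-0.1, 0.0, -1.0]
gripper_width: 23.6
```

Run:
```python
from h import *
go([498.8,379.4,137],173.8); print(get_obs()['ft_force'])
```

```text
t 7.95 tcp [499.2 379.2 168. ] yaw 173.8 q [ 0.56  0.09  1.73 -0.    1.33 -0.9 ] w 23.6
shift m [0.0005 0.0001 0.031 ] dist 31
turn units (tool z down => -) -0.0
[-0.0757571   0.03292027 -1.0362984 ]
```

Call:
apply_moves([
  [[0, 0, 0.004, 0], [0, 0, 0.01, 0], [0, 0, 0.016, 0], [0, 0, 0.02, 0], [0, 0, 0.022, 0]],
])

```text
time_s: 8.37
tcp_pos: [497.8, 378.4, 142.7]
orientation: [0.054, 0.999, -0.001, -0.001]
ft_force: [0.5, -0.0, -1.6]
gripper_width: 23.6
```

Call:
apply_moves([
  [[0, 0, 0.001, 0], [0, 0, 0.003, 0], [0, 0, 0.005, 0], [0, 0, 0.007, 0], [0, 0, 0.009, 0]],
])

```text
time_s: 8.78
tcp_pos: [498.8, 379.0, 136.0]
orientation: [0.054, 0.999, 0.0, 0.0]
ft_force: [-0.1, -0.5, 1.0]
gripper_width: 23.7
```

Call:
apply_moves([
  [[0, 0, 0, 0], [0, 0, 0, 0], [0, 0, 0, 0], [0, 0, 0, 0], [0, 0, 0, 0]],
])

```text
time_s: 9.2
tcp_pos: [498.7, 378.9, 135.7]
orientation: [0.054, 0.999, 0.0, 0.0]
ft_force: [-0.6, 0.2, 1.6]
gripper_width: 24.2
```

Run:
```python
from h import *
go([498.8,379.4,137],173.8); print(get_obs()['ft_force'])
```

```text
t 9.20 tcp [498.7 378.9 135.7] yaw 173.8 q [ 0.56  0.11  1.76 -0.    1.28 -0.9 ] w 24.2
shift m [-0.0001  0.0005 -0.0013] dist 1
turn units (tool z down => -) -0.0
[-0.56562591  0.15373203  1.62420423]
```

Call:
apply_moves([
  [[0, 0, 0, 0], [0, 0, 0, 0], [0, 0, 0, 0], [0, 0, 0, 0], [0, 0, 0, 0]],
])

```text
time_s: 9.62
tcp_pos: [498.6, 378.9, 135.5]
orientation: [0.054, 0.999, 0.0, 0.0]
ft_force: [-0.6, -0.0, 2.1]
gripper_width: 23.7
```

Call:
apply_moves([
  [[0, 0, 0, 0], [0, 0, 0, 0], [0, 0, 0, 0], [0, 0, 0, 0], [0, 0, 0, 0]],
])

```text
time_s: 10.03
tcp_pos: [498.5, 378.9, 135.4]
orientation: [0.054, 0.999, 0.0, 0.0]
ft_force: [0.2, 0.9, 2.7]
gripper_width: 24.0
```

Call:
apply_moves([
  [[0, 0, -0.006, 0], [0, 0, -0.018, 0], [0, 0, -0.036, 0], [0, 0, -0.06, 0], [0, 0, -0.09, 0]],
])

```text
time_s: 10.45
tcp_pos: [496.9, 377.8, 224.0]
orientation: [0.054, 0.999, -0.002, -0.002]
ft_force: [-0.6, 0.7, -2.2]
gripper_width: 24.0
```

Call:
apply_moves([
  [[-0.002, -0.02, -0.006, 0], [-0.0055, -0.056, -0.012, 0], [-0.0095, -0.096, -0.018, 0], [-0.0135, -0.138, -0.02, 0], [-0.0173, -0.178, -0.02, 0]],
])

```text
time_s: 10.87
tcp_pos: [496.0, 198.5, 246.6]
orientation: [0.054, 0.999, 0.0, 0.0]
ft_force: [1.2, 0.3, -1.2]
gripper_width: 23.8
```

Call:
apply_moves([
  [[-0.004, -0.04, 0, 0], [-0.008, -0.08, 0, 0], [-0.0116, -0.12, 0, 0], [-0.0155, -0.16, 0, 0], [-0.0194, -0.2, 0, 0]],
])

```text
time_s: 11.28
tcp_pos: [493.2, -2.7, 245.8]
orientation: [0.054, 0.999, 0.0, -0.0]
ft_force: [0.5, -0.5, -2.2]
gripper_width: 23.6
```

Call:
apply_moves([
  [[-0.004, -0.04, 0, 0], [-0.008, -0.08, 0, 0], [-0.0116, -0.12, 0, 0], [-0.0155, -0.16, 0, 0], [-0.0194, -0.2, 0, 0]],
])

```text
time_s: 11.7
tcp_pos: [490.9, -203.6, 245.8]
orientation: [0.054, 0.999, 0.0, -0.0]
ft_force: [1.5, 0.3, -1.7]
gripper_width: 23.9
```

Call:
apply_moves([
  [[-0.0038, -0.04, 0, 0], [-0.0078, -0.08, 0, 0], [-0.0115, -0.118, 0, 0], [-0.0145, -0.148, 0, 0], [-0.0161, -0.165, 0, 0]],
])

```text
time_s: 12.12
tcp_pos: [488.9, -370.6, 245.2]
orientation: [0.055, 0.998, -0.0, -0.001]
ft_force: [-0.4, 1.0, -1.6]
gripper_width: 23.6
```

Call:
apply_moves([
  [[0, 0, 0, 0], [0, 0, 0, 0], [0, 0, 0, 0], [0, 0, 0, 0], [0, 0, 0, 0]],
])

```text
time_s: 12.53
tcp_pos: [490.2, -366.2, 245.7]
orientation: [0.053, 0.999, 0.0, 0.0]
ft_force: [-0.6, -0.0, -1.8]
gripper_width: 23.6
```

Run:
```python
from h import *
go([490,-368,158],174.2); print(get_obs()['ft_force'])
im,d,p=shot('wrist','w7'); cv2.imwrite('pics/w7b.png',cv2.resize(im[:,:,::-1],(800,600)))
im,P=wcloud('w7'); X,Y,Z=P[...,0],P[...,1],P[...,2]
near=(np.abs(X-495)<90)&(np.abs(Y+365)<60)
m=near&(Z>4)&(Z<18);q=P[m][:,:2].astype(np.float32);print(m.sum(),cv2.minAreaRect(q))
```

```text
t 12.53 tcp [ 490.2 -366.2  245.7] yaw 173.9 q [-0.73  0.01  1.67  0.    1.46 -2.19] w 23.6
shift m [ 0.0001 -0.0018  0.0877] dist 88
turn units (tool z down => -) -0.06
[-0.56034693 -0.03719391 -1.8016238 ]
3276 ((498.09454345703125, -369.3869934082031), (89.6989974975586, 108.67752075195312), 85.0970230102539)
```

View pics/w7b.png

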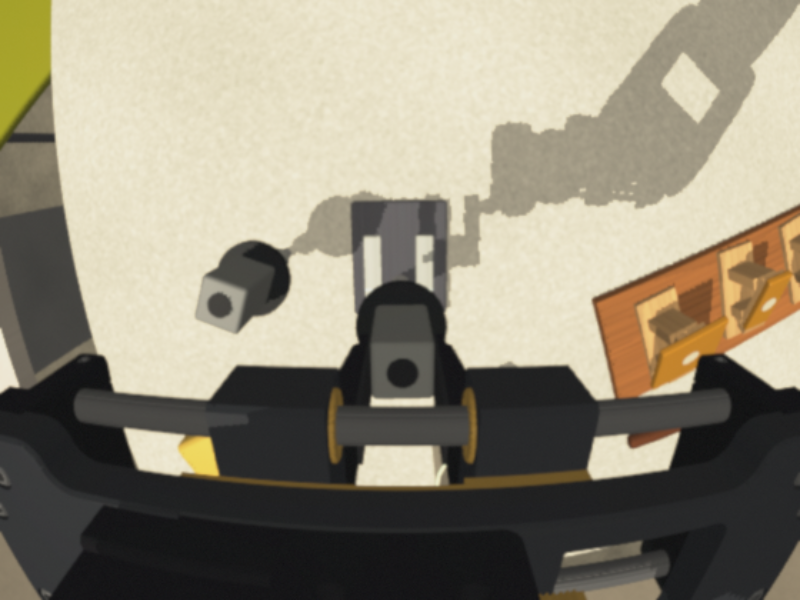

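Call:
apply_moves([
  [[0, -0.001, 0.01, 0], [0, -0.0018, 0.028, 0], [0, -0.0018, 0.048, 0], [0, -0.0018, 0.066, 0], [0, -0.0018, 0.078, 0]],
])

```text
time_s: 13.0
tcp_pos: [488.8, -368.2, 164.3]
orientation: [0.054, 0.999, 0.001, -0.001]
ft_force: [-0.2, 0.8, -1.6]
gripper_width: 23.6
```

Call:
apply_moves([
  [[0, 0, 0.006, 0], [0, 0, 0.009, 0], [0, 0, 0.009, 0], [0, 0, 0.009, 0], [0, 0, 0.009, 0]],
], squeeze=8)

```text
time_s: 13.42
tcp_pos: [490.4, -370.0, 159.9]
orientation: [0.054, 0.999, -0.001, 0.001]
ft_force: [0.0, 0.0, -0.7]
gripper_width: 24.2
```

Run:
```python
from h import *
a=np.radians(-5.6); o=np.array([489.0,-368.3]); t=o+50*np.array([np.cos(a),np.sin(a)]); print(t)
go([*t,158],174.2); print(get_obs()['ft_force'])
```

```text
[ 538.76137    -373.17914499]
t 13.42 tcp [ 490.4 -370.   159.9] yaw 173.8 q [-0.73  0.06  1.76  0.    1.31 -2.2 ] w 24.2
shift m [-0.0484  0.0021  0.002 ] dist 48
turn units (tool z down => -) -0.08
[ 0.00673948  0.00791487 -0.69511396]
```

Call:
apply_moves([
  [[-0.004, 0.0005, 0.001, 0], [-0.009, 0.001, 0.002, 0], [-0.014, 0.001, 0.002, 0], [-0.02, 0.001, 0.002, 0], [-0.026, 0.001, 0.002, 0]],
])

```text
time_s: 13.83
tcp_pos: [516.2, -371.3, 156.3]
orientation: [0.054, 0.999, -0.0, -0.0]
ft_force: [-1.1, -0.2, -2.2]
gripper_width: 24.1
```

Run:
```python
from h import *
go([538.8,-373.2,158],174.2); print(get_obs()['ft_force'],get_obs()['wrist_torque'])
im,d,p=shot('wrist','w8'); cv2.imwrite('pics/w8b.png',cv2.resize(im[:,:,::-1],(800,600)))
im,d,p=shot('scene','s8'); cv2.imwrite('pics/s8b.png',cv2.resize(im[60:180,160:290,::-1],(650,600),interpolation=cv2.INTER_CUBIC))
```

```text
t 13.83 tcp [ 516.2 -371.3  156.3] yaw 173.8 q [-0.71  0.11  1.71 -0.    1.31 -2.17] w 24.1
shift m [-0.0227  0.0005 -0.0017] dist 23
turn units (tool z down => -) -0.08
[-1.1198987  -0.16752529 -2.178948  ] [-0.03974533  0.24937194  0.01766478]
```

View pics/w8b.png

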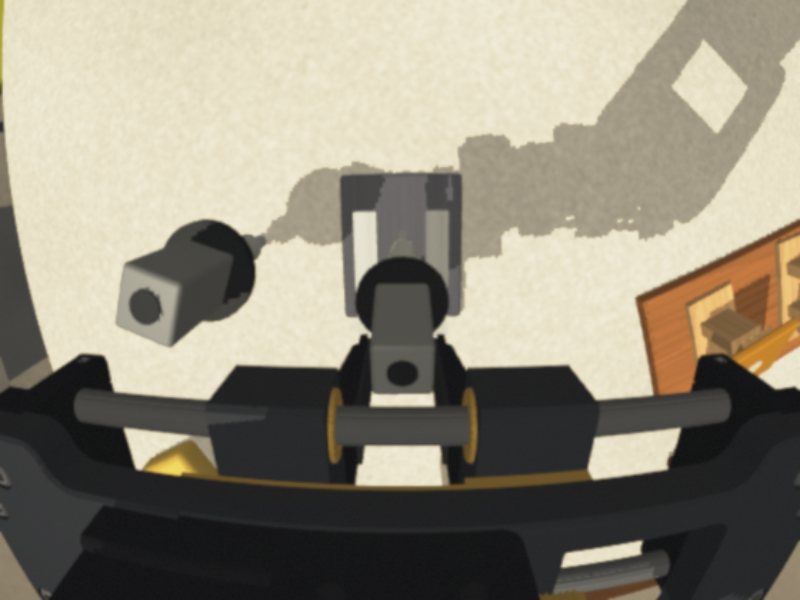

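View pics/s8b.png

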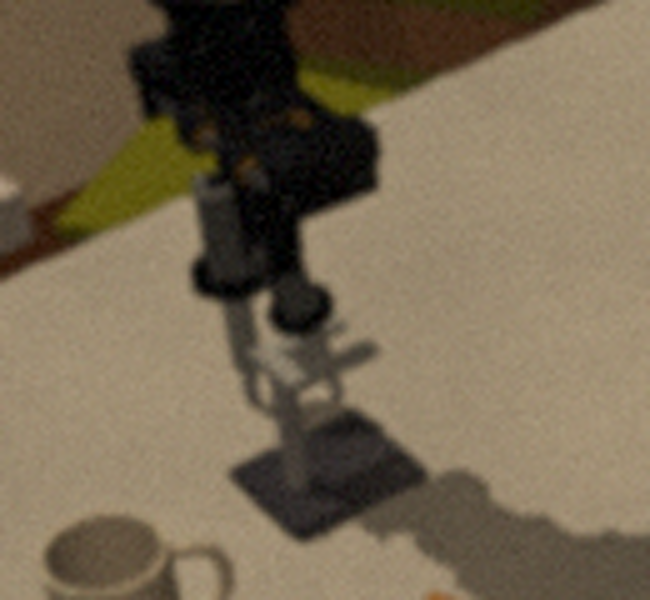

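Call:
apply_moves([
  [[-0.006, 0.0003, 0, 0], [-0.012, 0.0005, 0, 0], [-0.018, 0.0005, 0, 0], [-0.023, 0.0005, 0, 0], [-0.025, 0.0005, 0, 0]],
])

```text
time_s: 14.35
tcp_pos: [541.3, -373.4, 156.3]
orientation: [0.054, 0.999, 0.0, 0.0]
ft_force: [-2.0, 0.3, -1.6]
gripper_width: 24.4
```

Call:
apply_moves([
  [[0, 0, 0, 0], [0, 0, 0, 0], [0, 0, 0, 0], [0, 0, 0, 0], [0, 0, 0, 0]],
], squeeze=45)

```text
time_s: 14.77
tcp_pos: [540.7, -373.5, 156.6]
orientation: [0.054, 0.999, -0.0, 0.0]
ft_force: [-0.6, 0.0, -1.8]
gripper_width: 23.8
```

Run:
```python
from h import *
go([538.8,-373.2,158],174.2); print(get_obs()['ft_force'],get_obs()['wrist_torque'])
im,d,p=shot('wrist','w9'); cv2.imwrite('pics/w9b.png',cv2.resize(im[:,:,::-1],(800,600)))
```

```text
t 14.77 tcp [ 540.7 -373.5  156.6] yaw 173.8 q [-0.69  0.16  1.66  0.    1.32 -2.15] w 23.8
shift m [ 0.0019  0.0001 -0.0014] dist 2
turn units (tool z down => -) -0.08
[-0.6141381   0.0178593  -1.76682969] [ 0.10893974  0.07433511 -0.01246626]
```

View pics/w9b.png

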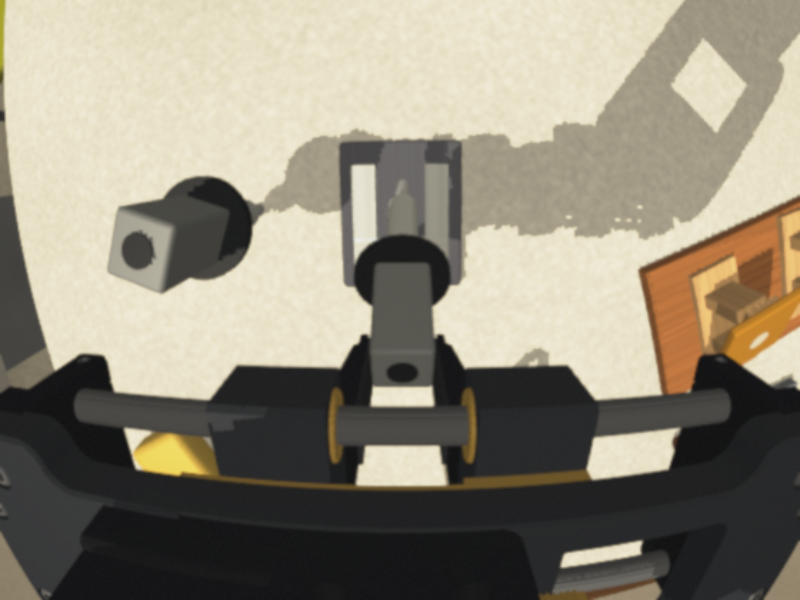

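Call:
apply_moves([
  [[0, 0, -0.008, 0], [0, 0, -0.024, 0], [0, 0, -0.046, 0], [0, 0, -0.062, 0], [0, 0, -0.068, 0]],
])

```text
time_s: 15.23
tcp_pos: [541.9, -374.5, 228.8]
orientation: [0.054, 0.999, -0.002, 0.002]
ft_force: [0.6, -0.7, -0.3]
gripper_width: 23.7
```

Call:
apply_moves([
  [[0, 0, 0, 0], [0, 0, 0, 0], [0, 0, 0, 0], [0, 0, 0, 0], [0, 0, 0, 0]],
])

```text
time_s: 15.65
tcp_pos: [540.1, -373.0, 222.7]
orientation: [0.054, 0.999, 0.001, -0.001]
ft_force: [0.2, 0.0, -1.9]
gripper_width: 23.3
```

```bash
cat >> h.py <<'E'
def toolcloud(f,o):
    im,P=wcloud(f); R=Rot.from_quat(o['orientation']).as_matrix(); return im,(P-o['tcp_pos'])@R
E
python3 - <<'E'
from h import *
o=get_obs(); print(o['tcp_pos'],o['time_s'])
im,d,p=shot('wrist','w10'); cv2.imwrite('pics/w10b.png',cv2.resize(im[:,:,::-1],(800,600)))
im,T=toolcloud('w10',o); np.save('pics/tcp10.npy',np.r_[o['tcp_pos'],o['orientation']])
# pixels in column through centre
u=int(403*.7)
for v in range(90,275,5): print(v/.7, np.round(np.nanmedian(T[v-1:v+2,u-2:u+3].reshape(-1,3),0),1), im[v,u])
E
```

```text
[ 540.09178386 -372.97223873  222.73816922] 15.65
128.57142857142858 [111.4   1.5 223.7] [233 226 201]
135.71428571428572 [104.9   1.5 223.1] [235 228 204]
142.85714285714286 [ 98.4   1.5 223.1] [225 218 190]
150.0 [ 91.4   1.5 211. ] [107 104 104]
157.14285714285714 [ 85.2   1.5 211. ] [108 106 105]
164.2857142857143 [ 78.9   1.5 211.1] [109 105 104]
171.42857142857144 [ 72.6   1.5 211.3] [108 105 103]
178.57142857142858 [ 67.6   1.5 210.7] [120 115 111]
185.71428571428572 [65.   1.1 70.6] [135 130 120]
192.85714285714286 [61.3  1.1 63.3] [127 123 113]
200.0 [58.2  1.1 50.1] [130 127 115]
207.14285714285717 [54.9  1.1 44.7] [130 127 114]
214.2857142857143 [51.6  1.1 39.1] [130 127 114]
221.42857142857144 [48.6  1.1 33.6] [129 126 114]
228.57142857142858 [45.8  1.  27.3] [129 126 113]
235.71428571428572 [46.3  1.   0.1] [41 41 39]
242.85714285714286 [43.8  1.  -3.4] [26 27 27]
250.00000000000003 [40.4  1.  -1.9] [28 29 27]
257.14285714285717 [36.9  1.   0.5] [26 26 25]
264.2857142857143 [34.1  1.  -1.2] [85 85 78]
271.42857142857144 [31.8  1.  -5.2] [87 88 80]
278.5714285714286 [29.7  1.  -9.3] [88 88 81]
285.7142857142857 [ 27.7   1.  -12.9] [88 87 80]
292.8571428571429 [ 25.7   0.9 -16.6] [87 87 81]
300.0 [ 23.5   0.9 -20. ] [88 88 80]
307.14285714285717 [ 21.7   0.9 -23.4] [89 88 81]
314.2857142857143 [ 19.9   0.9 -26.7] [88 87 80]
321.42857142857144 [ 18.1   0.9 -30.1] [89 88 80]
328.5714285714286 [ 16.1   0.9 -33.3] [89 88 81]
335.7142857142857 [ 14.6   0.9 -35.9] [89 88 81]
342.8571428571429 [ 12.9   0.9 -39. ] [89 87 81]
350.0 [ 11.1   0.9 -41.4] [99 99 91]
357.14285714285717 [  8.3   0.9 -41.4] [89 89 82]
364.28571428571433 [  4.9   0.9 -40. ] [27 28 27]
371.42857142857144 [  1.4   0.9 -38.4] [27 27 26]
378.5714285714286 [ -2.8   0.9 -35.8] [28 28 28]
385.7142857142857 [ -8.    0.9 -31.5] [137 132 116]
```

View pics/w10b.png

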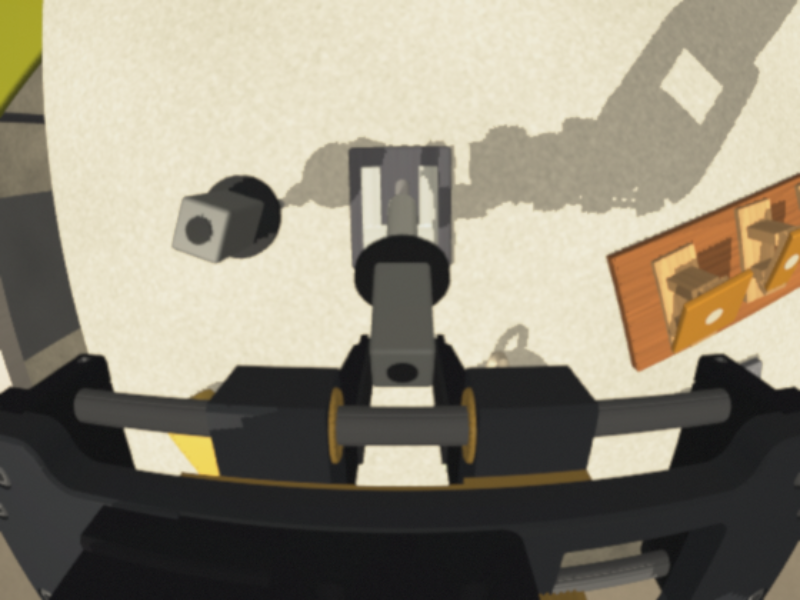

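Call:
apply_moves([
  [[0.004, 0, 0.01, 0], [0.008, 0, 0.026, 0], [0.008, 0, 0.045, 0], [0.008, 0, 0.06, 0], [0.008, 0, 0.066, 0]],
])

```text
time_s: 16.12
tcp_pos: [530.9, -371.3, 154.1]
orientation: [0.054, 0.999, 0.002, -0.002]
ft_force: [0.3, -0.0, -1.9]
gripper_width: 23.5
```

Call:
apply_moves([
  [[0, 0, 0, 0], [0, 0, 0, 0], [-0.004, 0, 0, 0], [-0.009, 0, 0, 0], [-0.014, 0, 0, 0]],
], squeeze=8)

```text
time_s: 16.53
tcp_pos: [547.3, -374.6, 159.7]
orientation: [0.054, 0.999, -0.001, 0.0]
ft_force: [-1.2, -0.3, -3.3]
gripper_width: 23.9
```

Call:
apply_moves([
  [[-0.003, 0, 0, 0], [-0.005, 0, 0, 0], [-0.005, 0, 0, 0], [-0.005, 0, 0, 0], [-0.005, 0, 0, 0]],
])

```text
time_s: 16.95
tcp_pos: [551.7, -374.7, 158.6]
orientation: [0.054, 0.999, -0.0, 0.0]
ft_force: [-0.9, -0.3, -1.5]
gripper_width: 24.0
```

```bash
cat >> h.py <<'E'
def tilt(f,o):
    im,T=toolcloud(f,o); u=282
    V=np.array([np.nanmedian(T[v-1:v+2,u-6:u+7].reshape(-1,3),0) for v in range(100,270)])
    g=im[100:270,u].astype(int).sum(-1)
    ok=(np.abs(V[:,1])<6)&(V[:,2]<110)&(V[:,2]>-45)&(V[:,0]>8)
    h=ok&(g>200)&(V[:,2]<-8)&(V[:,2]>-38); s=np.polyfit(V[h,2],V[h,0],1); t1=np.degrees(np.arctan(s[0]))
    n=ok&(V[:,2]>18); print('handle tilt %.1f n=%d'%(t1,h.sum()), 'face x at z=-19: %.1f'%np.polyval(s,-19))
    print('lowest probe pts',np.round(V[n][:12],1).tolist())
E
python3 - <<'E'
from h import *
o=get_obs(); print(o['tcp_pos'],o['time_s'],o['ft_force'],o['gripper_width'])
im,d,p=shot('wrist','w11'); tilt('w11',o)
E
```

```text
[ 551.74059209 -374.69271776  158.59295596] 16.95 [-0.91554357 -0.30818521 -1.54913857] 23.973212313982028
handle tilt 34.3 n=51 face x at z=-19: 26.9
lowest probe pts [[77.3, 1.2, 72.7], [76.5, 1.1, 69.6], [75.6, 1.1, 67.6], [74.8, 1.1, 66.9], [74.0, 1.1, 65.7], [73.2, 1.1, 65.2], [72.4, 1.1, 63.4], [71.6, 1.1, 62.2], [70.8, 1.1, 61.6], [70.0, 1.1, 60.7], [69.3, 1.1, 59.3], [68.5, 1.1, 57.0]]
```

Call:
apply_moves([
  [[0, 0, 0, 0], [0, 0, 0, 0], [0, 0, -0.01, 0], [0, 0, -0.026, 0], [0, 0, -0.046, 0]],
], squeeze=50)

```text
time_s: 17.42
tcp_pos: [550.8, -374.0, 203.6]
orientation: [0.054, 0.999, 0.001, -0.001]
ft_force: [0.2, 0.1, -1.8]
gripper_width: 23.5
```

Call:
apply_moves([
  [[0, 0, -0.012, 0], [0, 0, -0.02, 0], [0, 0, -0.025, 0], [0, 0, -0.025, 0], [0, 0, -0.025, 0]],
])

```text
time_s: 17.83
tcp_pos: [551.3, -374.5, 228.8]
orientation: [0.054, 0.999, 0.0, -0.0]
ft_force: [0.1, 0.6, -1.3]
gripper_width: 23.4
```

Run:
```python
from h import *
o=get_obs(); print(o['tcp_pos'],o['time_s'],o['ft_force'],o['gripper_width'])
im,d,p=shot('wrist','w12'); cv2.imwrite('pics/w12b.png',cv2.resize(im[:,:,::-1],(800,600))); tilt('w12',o)
o7=dict(tcp_pos=np.array([490.2,-366.2,245.7]),orientation=[0.053,0.9986,0,0]); o7['orientation']=np.array([0.0535,0.9986,0,0])
im,T=toolcloud('w7',o7)
for v in range(210,275,5): print(v/.7, np.round(np.nanmedian(T[v-1:v+2,280:285].reshape(-1,3),0),1), im[v,282])
```

```text
[ 551.34743899 -374.4651862   228.80983044] 17.8333 [ 0.11813723  0.57413916 -1.27038456] 23.43000800808435
handle tilt 34.3 n=51 face x at z=-19: 26.8
lowest probe pts [[76.5, 1.2, 70.8], [75.7, 1.2, 68.6], [74.9, 1.2, 67.4], [74.0, 1.2, 66.5], [73.2, 1.2, 65.5], [72.5, 1.2, 63.8], [71.6, 1.2, 63.0], [70.8, 1.2, 62.0], [70.1, 1.2, 60.9], [69.3, 1.1, 60.2], [68.5, 1.1, 58.6], [68.0, 1.1, 50.5]]
300.0 [14.2  1.  12. ] [28 30 30]
307.14285714285717 [12.8  1.   5.4] [72 72 66]
314.2857142857143 [12.6  1.  -4.4] [73 72 68]
321.42857142857144 [ 12.8   0.9 -14.7] [72 71 67]
328.5714285714286 [ 12.7   0.9 -23.4] [72 72 68]
335.7142857142857 [ 12.6   0.9 -30.9] [73 72 67]
342.8571428571429 [ 12.    0.9 -37. ] [89 88 81]
350.0 [  9.5   0.9 -37.7] [97 96 89]
357.14285714285717 [  6.6   0.9 -38.2] [84 83 77]
364.28571428571433 [  4.4   0.9 -39. ] [29 29 28]
371.42857142857144 [  1.5   0.9 -39. ] [30 29 30]
378.5714285714286 [ -1.7   0.9 -38.7] [30 31 30]
385.7142857142857 [ -4.7   0.9 -38.5] [37 36 35]
```

View pics/w12b.png

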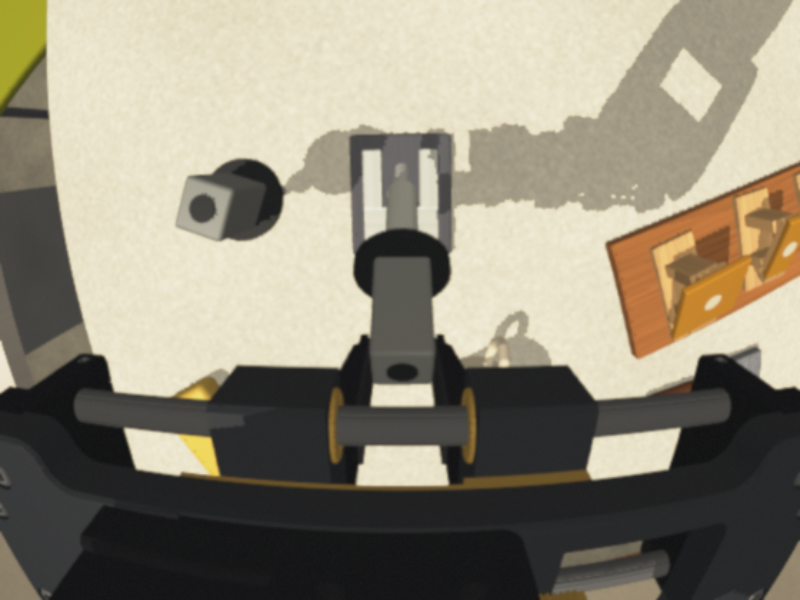

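Run:
```python
from h import *
go([720,-60,225],195.75)
im,P=wcloud('w12'); X,Y,Z=P[...,0],P[...,1],P[...,2]
m=(np.hypot(X-600,Y+92)<70)&(Z>35)&(Z<120)&(im[...,0].astype(int)>2.2*im[...,2]); q=P[m]; print(m.sum())
c=np.median(q,0); u,s,vt=np.linalg.svd(q-c,full_matrices=False); print(c,vt[2],s/np.sqrt(len(q)))
```

```text
t 17.88 tcp [ 551.1 -374.3  228.1] yaw 173.8 q [-0.68  0.14  1.57  0.    1.44 -2.14] w 23.2
shift m [-0.1339  0.3307  0.0032] dist 357
turn units (tool z down => -) -4.39
1516
[ 600.52370979 -102.903286     85.94463369] [0.53027352 0.16292611 0.83202468] [25.96696287 24.30586995  2.83880427]
```

Call:
apply_moves([
  [[-0.008, 0.02, 0, 0], [-0.02, 0.05, 0, 0], [-0.036, 0.088, 0, 0], [-0.051, 0.126, 0, 0], [-0.066, 0.164, 0.001, 0]],
])

```text
time_s: 18.3
tcp_pos: [634.9, -217.2, 227.0]
orientation: [0.055, 0.999, 0.0, -0.001]
ft_force: [0.7, 0.5, -2.5]
gripper_width: 23.5
```

Call:
apply_moves([
  [[-0.015, 0.038, 0, -0.6], [-0.03, 0.074, 0.001, -1.6], [-0.045, 0.11, 0.002, -2.7], [-0.058, 0.144, 0.002, -3.7], [-0.067, 0.166, 0.002, -4.39]],
])

```text
time_s: 18.72
tcp_pos: [719.8, -57.2, 224.3]
orientation: [-0.14, 0.99, 0.001, -0.001]
ft_force: [-0.1, -0.3, -2.1]
gripper_width: 23.5
```

Call:
apply_moves([
  [[0, 0, 0, 0], [0, 0, 0, 0], [0, 0, 0, 0], [0, 0, 0, 0], [0, 0, 0, 0]],
])

```text
time_s: 19.13
tcp_pos: [718.9, -62.3, 226.1]
orientation: [-0.136, 0.991, -0.0, -0.0]
ft_force: [0.3, -0.3, -1.9]
gripper_width: 23.5
```

Run:
```python
from h import *
o=get_obs(); go([720,-60,225],195.75); print(o['ft_force'])
im,d,p=shot('wrist','w13'); cv2.imwrite('pics/w13b.png',cv2.resize(im[:,:,::-1],(800,600))); tilt('w13',o)
```

```text
t 19.13 tcp [718.9 -62.3 226.1] yaw -164.4 q [-0.16  0.26  1.43 -0.    1.45 -2.  ] w 23.5
shift m [-0.0017  0.002   0.0011] dist 3
turn units (tool z down => -) -0.02
[ 0.25003395 -0.31736944 -1.86482957]
handle tilt 34.1 n=51 face x at z=-19: 26.6
lowest probe pts [[76.3, 1.1, 70.5], [75.5, 1.1, 69.0], [74.7, 1.1, 67.5], [73.9, 1.1, 66.5], [73.1, 1.1, 65.4], [72.3, 1.1, 64.4], [71.5, 1.1, 62.7], [70.7, 1.1, 62.2], [69.9, 1.1, 60.8], [69.1, 1.1, 59.8], [68.4, 1.1, 58.5], [67.8, 1.1, 50.6]]
```

View pics/w13b.png

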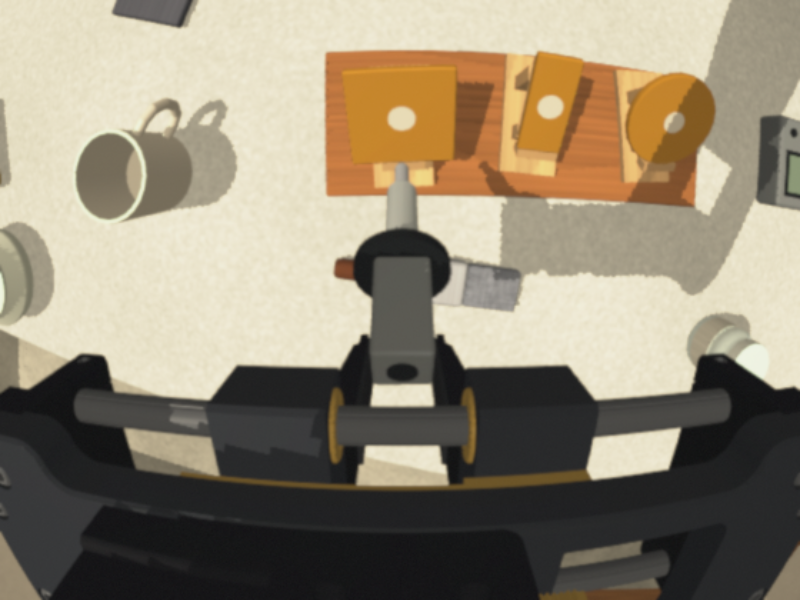

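```bash
cat > marks.py <<'E'
from h import *
import sys
def marks(f,guess):
    im,P=wcloud(f); hsv=cv2.cvtColor(im,cv2.COLOR_RGB2HSV)
    amb=(hsv[...,1]>185)&(hsv[...,0]>10)&(hsv[...,0]<24)
    X,Y,Z=P[...,0],P[...,1],P[...,2]
    out={}
    for n,g in guess.items():
        near=(np.hypot(X-g[0],Y-g[1])<55)&(Z>40)&(Z<125)
        m=near&amb; q=P[m]
        for _ in range(4):
            c=q.mean(0); vt=np.linalg.svd(q-c,full_matrices=False)[2]; k=vt[2]*np.sign(vt[2][2]); r=(P-c)@k
            q=P[m&(np.abs(r)<4)]
        s=near&~amb&(np.abs(r)<6)&(hsv[...,1]<120)&(np.hypot(X-g[0],Y-g[1])<20)
        s=cv2.morphologyEx(s.astype(np.uint8),cv2.MORPH_OPEN,np.ones((3,3),np.uint8))>0
        mc=P[s].mean(0) if s.any() else None
        if mc is not None: mc=mc-((mc-c)@k)*k
        print(n,'tile pts',len(q),'c',np.round(c,1),'n',np.round(k,3),'tilt %.1f az %.1f'%(np.degrees(np.arccos(k[2])),np.degrees(np.arctan2(k[1],k[0]))),'mark',s.sum(),None if mc is None else np.round(mc,1))
        out[n]=(mc,k)
    return out
E
python3 - <<'E'
from marks import *
marks('w13',{'square':(611,-93),'narrow':(571,14),'round':(538,119)})
im,P=wcloud('w13')
for n,x,y in(('sq',401,118),('nar',550,107),('rnd',673,123)): u,v=int(x*.7),int(y*.7); print(n,np.nanmedian(P[v-2:v+3,u-2:u+3].reshape(-1,3),0))
X,Y,Z=P[...,0],P[...,1],P[...,2]
m=(Z>12)&(Z<24)&(np.abs(X-575)<140)&(np.abs(Y-10)<220)&(im[...,0]>1.7*im[...,2].astype(int)); print(cv2.minAreaRect(P[m][:,:2].astype(np.float32)))
E
```

```text
square tile pts 4608 c [607.  -93.9  80.2] n [0.544 0.176 0.821] tilt 34.8 az 18.0 mark 259 [610.  -92.5  77.9]
narrow tile pts 1761 c [564.3   9.6  80.1] n [0.561 0.116 0.819] tilt 35.0 az 11.6 mark 239 [567.2  11.3  77.9]
round tile pts 2567 c [536.3 113.1  79.8] n [0.535 0.199 0.821] tilt 34.8 az 20.4 mark 166 [537.2 118.8  77.9]
sq [610.11656504 -93.53334494  79.19340277]
nar [567.04120795  11.08176717  79.02421564]
rnd [538.35122968 118.56292339  78.10774913]
((575.3931274414062, 15.167312622070312), (128.69676208496094, 358.5853271484375), 15.909835815429688)
```

Run:
```python
from h import *
o=dict(tcp_pos=np.array([718.9,-62.3,226.1]),orientation=np.array([-0.136,0.9907,0,0]))
o['orientation']=Rot.from_euler('z',-164.4,degrees=True)*Rot.from_euler('x',180,degrees=True); o['orientation']=o['orientation'].as_quat()
im,T=toolcloud('w13',o)
for v in list(range(112,124))+list(range(176,188))+list(range(238,252)): print(v, np.round(np.nanmedian(T[v,279:285].reshape(-1,3),0),1), im[v,281])
# tip lateral
for v in (118,122,126,135): 
    r=T[v,265:298]; k=(r[:,2]>40)&(r[:,2]<110)&(np.abs(r[:,0]-70)<25); print(v,np.round(np.nanmin(r[k],0),1),np.round(np.nanmax(r[k],0),1))
```

```text
112 [ 81.7   0.8 170.3] [187 130  57]
113 [ 80.6   0.8 171.5] [168 132  92]
114 [ 78.7   0.7 122.2] [166 150 128]
115 [77.2  0.6 70.5] [168 160 146]
116 [76.3  0.6 68.6] [168 162 149]
117 [75.5  0.6 67. ] [168 162 150]
118 [74.7  1.  66.2] [168 162 149]
119 [73.9  0.6 65.1] [168 162 149]
120 [73.1  0.6 64. ] [168 161 149]
121 [72.3  0.6 62.6] [168 161 149]
122 [71.5  0.6 61.6] [168 161 149]
123 [70.8  0.6 60.3] [168 162 149]
176 [39.7  0.6 -2.7] [28 30 28]
177 [39.   0.6 -2.4] [25 27 27]
178 [38.3  0.6 -1.6] [29 30 29]
179 [37.6  0.6 -1.4] [49 49 45]
180 [37.3  0.6 -3.1] [77 75 70]
181 [36.8  0.6 -3.7] [88 87 81]
182 [36.4  0.6 -4.7] [90 89 83]
183 [35.8  0.3 -4.9] [90 89 83]
184 [35.5  0.6 -6.1] [91 89 83]
185 [35.1  0.6 -7.1] [90 89 83]
186 [34.5  0.6 -7.5] [90 90 83]
187 [34.   0.6 -7.8] [90 90 83]
238 [ 13.4   0.5 -38. ] [91 90 82]
239 [ 13.2   0.5 -38.9] [91 89 83]
240 [ 12.8   0.5 -39.3] [91 89 82]
241 [ 12.4   0.5 -39.7] [91 90 83]
242 [ 11.8   0.5 -39.8] [92 90 83]
243 [ 11.7   0.5 -40.8] [91 89 83]
244 [ 11.4   0.5 -41.5] [93 91 85]
245 [ 10.8   0.5 -41.5] [96 95 88]
246 [ 10.4   0.5 -41.7] [101  99  92]
247 [ 10.    0.5 -42.1] [101 100  93]
248 [  9.4   0.3 -41.9] [96 96 89]
249 [  8.8   0.5 -42. ] [91 90 83]
250 [  8.3   0.5 -42.1] [88 88 80]
251 [  7.4   0.5 -41.2] [88 87 80]
118 [74.7 -3.  65.4] [74.7  4.3 71.7]
122 [71.5 -2.9 60.5] [71.5  4.2 65.8]
126 [68.3 -3.7 49.6] [68.6  4.2 63.3]
135 [61.8 -7.3 40.1] [62.3  7.7 50.3]
```

Run:
```python
from h import *
go([699,-64.2,179.1],198)
```

```text
t 19.18 tcp [719.  -62.3 226.4] yaw -164.4 q [-0.16  0.26  1.43 -0.    1.45 -2.  ] w 23.4
shift m [0.0198 0.0035 0.0473] dist 51
turn units (tool z down => -) -0.47
```

Call:
apply_moves([
  [[0.003, 0.0007, 0.007, -0.1], [0.008, 0.0015, 0.019, -0.25], [0.014, 0.0025, 0.033, -0.4], [0.018, 0.0032, 0.043, -0.47], [0.0198, 0.0035, 0.0473, -0.47]],
])

```text
time_s: 19.6
tcp_pos: [697.5, -63.2, 176.3]
orientation: [-0.157, 0.988, 0.001, -0.002]
ft_force: [-0.1, 0.1, -2.1]
gripper_width: 23.4
```

Call:
apply_moves([
  [[0, 0, 0, 0], [0, 0, 0, 0], [0, 0, 0, 0], [0, 0, 0, 0], [0, 0, 0, 0]],
])

```text
time_s: 20.02
tcp_pos: [700.1, -63.0, 180.1]
orientation: [-0.157, 0.988, -0.0, 0.001]
ft_force: [0.5, 0.4, -1.8]
gripper_width: 23.8
```

Run:
```python
from marks import *
o=get_obs(); go([682.65,-69.5,154.5],198); print(o['ft_force'])
im,d,p=shot('wrist','w14'); cv2.imwrite('pics/w14b.png',cv2.resize(im[:,:,::-1],(800,600))); tilt('w14',o)
marks('w14',{'square':(611,-93)})
```

```text
t 20.02 tcp [700.1 -63.  180.1] yaw -161.9 q [-0.17  0.24  1.53  0.    1.37 -2.05] w 23.8
shift m [ 0.0186 -0.0008  0.0256] dist 32
turn units (tool z down => -) 0.02
[ 0.54095853  0.42284807 -1.84225787]
handle tilt 34.1 n=51 face x at z=-19: 26.6
lowest probe pts [[91.3, 1.2, 104.0], [90.4, 1.2, 104.3], [89.5, 1.2, 104.7], [88.6, 1.2, 105.3], [87.7, 1.2, 106.3], [86.9, 1.2, 107.6], [86.0, 1.2, 108.7], [85.0, 1.2, 109.1], [84.1, 1.2, 110.0], [76.3, 1.1, 70.5], [75.5, 1.1, 69.2], [74.6, 1.1, 67.7]]
square tile pts 5830 c [605.6 -94.5  81.3] n [0.543 0.176 0.821] tilt 34.8 az 18.0 mark 347 [610.2 -92.8  77.9]
```

View pics/w14b.png

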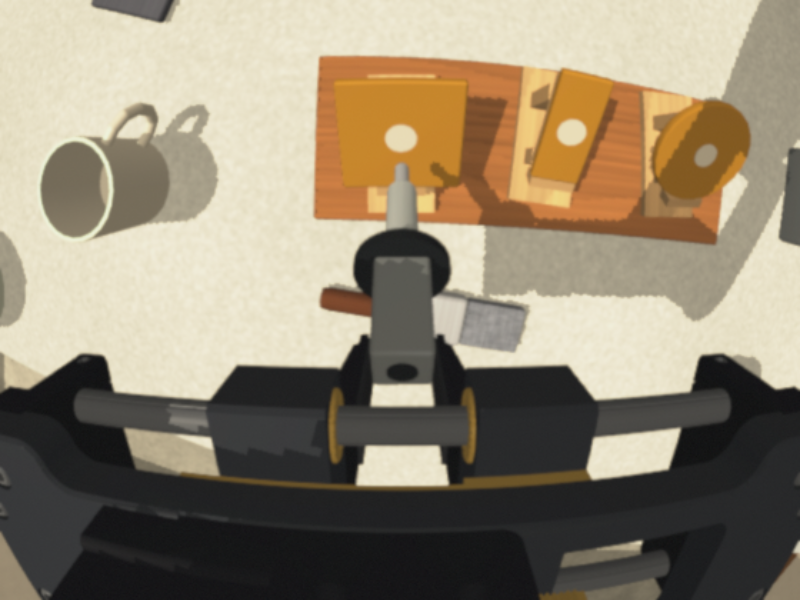

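Call:
apply_moves([
  [[0.003, -0.0002, 0.004, 0], [0.007, -0.0005, 0.0095, 0], [0.011, -0.0008, 0.015, 0], [0.014, -0.0008, 0.019, 0], [0.0157, -0.0008, 0.0213, 0]],
])

```text
time_s: 20.48
tcp_pos: [683.5, -68.7, 156.2]
orientation: [-0.157, 0.988, 0.0, -0.001]
ft_force: [-0.7, 0.6, -1.2]
gripper_width: 23.4
```

Call:
apply_moves([
  [[0, 0, 0, 0], [0, 0, 0, 0], [0, 0, 0, 0], [0.0006, 0, 0.0008, 0], [0.0012, 0, 0.0016, 0]],
])

```text
time_s: 20.9
tcp_pos: [683.9, -69.0, 156.6]
orientation: [-0.157, 0.988, -0.0, 0.0]
ft_force: [-0.6, -0.3, -2.3]
gripper_width: 23.7
```

Run:
```python
from marks import *
o=get_obs(); go([682.65,-69.5,154.5],198); print(o['ft_force'])
im,d,p=shot('wrist','w15'); cv2.imwrite('pics/w15b.png',cv2.resize(im[50:200,200:360,::-1],(640,600)))
```

```text
t 20.90 tcp [683.9 -69.  156.6] yaw -161.9 q [-0.18  0.22  1.59 -0.    1.33 -2.07] w 23.7
shift m [ 0.0014 -0.0001  0.0021] dist 3
turn units (tool z down => -) 0.02
[-0.5779923  -0.33324217 -2.31234645]
```

View pics/w15b.png

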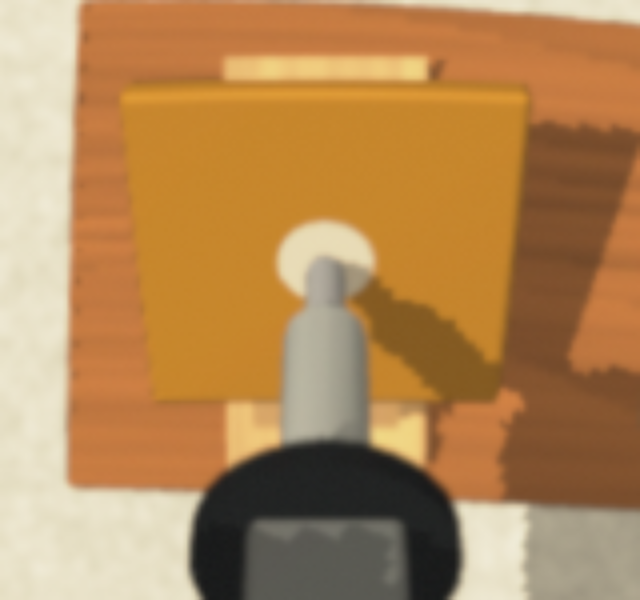

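Call:
apply_moves([
  [[0.0007, 0, 0.001, 0], [0.0015, 0, 0.0021, 0], [0.0023, 0, 0.0032, 0], [0.003, 0, 0.0043, 0], [0.0037, 0, 0.0053, 0]],
])

```text
time_s: 21.37
tcp_pos: [680.6, -70.0, 151.5]
orientation: [-0.157, 0.988, -0.0, 0.001]
ft_force: [1.4, 0.9, 1.3]
gripper_width: 23.3
```

Call:
apply_moves([
  [[0, 0, 0, 0], [0, 0, 0, 0], [0, 0, 0, 0], [0, 0, 0, 0], [0, 0, 0, 0]],
])

```text
time_s: 21.78
tcp_pos: [680.3, -70.1, 151.1]
orientation: [-0.157, 0.988, -0.0, 0.0]
ft_force: [2.6, 0.1, 0.5]
gripper_width: 23.5
```

Run:
```python
from marks import *
o=get_obs(); go([682.65,-69.5,154.5],198); print(o['ft_force'])
im,d,p=shot('wrist','w16'); cv2.imwrite('pics/w16b.png',cv2.resize(im[50:200,200:360,::-1],(640,600))); tilt('w16',o)
```

```text
t 21.78 tcp [680.3 -70.1 151.1] yaw -161.9 q [-0.18  0.22  1.6   0.    1.32 -2.07] w 23.5
shift m [-0.0024 -0.0002 -0.0034] dist 4
turn units (tool z down => -) 0.02
[2.62211401 0.08552434 0.48233124]
handle tilt 34.2 n=51 face x at z=-19: 26.6
lowest probe pts [[89.0, 1.1, 62.4], [88.2, 1.1, 62.9], [87.4, 1.1, 63.5], [86.7, 1.1, 64.0], [85.9, 1.1, 64.7], [85.1, 1.1, 65.4], [84.3, 1.1, 65.9], [83.5, 1.1, 66.4], [82.8, 1.1, 67.1], [82.0, 1.1, 67.7], [81.2, 1.1, 67.8], [80.3, 1.1, 67.9]]
```

View pics/w16b.png

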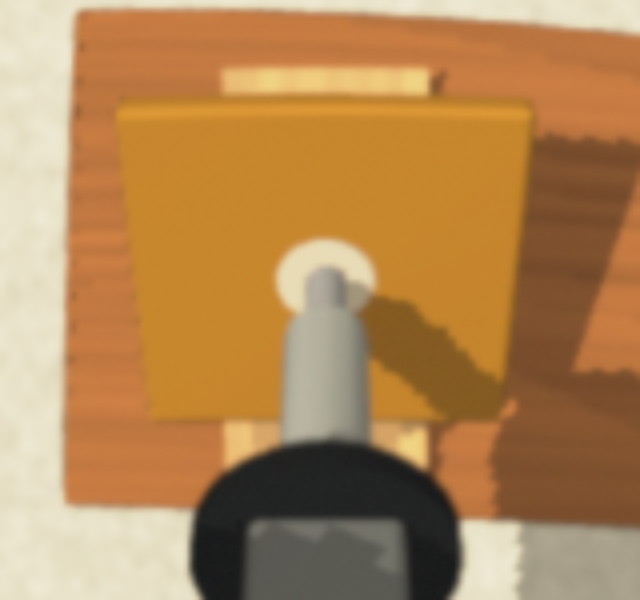

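Call:
apply_moves([
  [[0, 0, 0, 0], [0, 0, 0, 0], [0, 0, 0, 0], [0, 0, 0, 0], [0, 0, 0, 0]],
])

```text
time_s: 22.25
tcp_pos: [680.2, -70.1, 150.9]
orientation: [-0.157, 0.988, -0.0, 0.0]
ft_force: [1.1, 2.2, 1.6]
gripper_width: 23.5
```

Call:
apply_moves([
  [[0, 0, 0, 0], [0, 0, 0, 0], [0, 0, 0, 0], [0, 0, 0, 0], [0, 0, 0, 0]],
])

```text
time_s: 22.67
tcp_pos: [680.1, -70.1, 150.9]
orientation: [-0.157, 0.988, -0.0, -0.0]
ft_force: [0.4, 1.8, 0.3]
gripper_width: 23.4
```

Call:
apply_moves([
  [[-0.002, 0, -0.003, 0], [-0.006, 0, -0.0085, 0], [-0.012, 0, -0.017, 0], [-0.018, 0, -0.028, 0], [-0.024, 0, -0.044, 0]],
])

```text
time_s: 23.08
tcp_pos: [702.5, -62.3, 194.2]
orientation: [-0.157, 0.988, 0.0, -0.002]
ft_force: [0.3, 0.1, -1.9]
gripper_width: 23.5
```

Run:
```python
from h import *
# round
a=np.radians(20.4+180); tx=np.array([np.cos(a),np.sin(a)]); ty=np.array([np.sin(a),-np.cos(a)])
n=np.r_[-np.sin(np.radians(35))*tx,np.cos(np.radians(35))]; m=np.array([537.6,118.8,77.9])
c=m-np.r_[76.2*tx+0.6*ty,-76.5]; print('contact',c.round(1),'hover',(c+30*n).round(1))
go([*(c+30*n)[:2],196],200.4)
```

```text
contact [609.2 144.8 154.4] hover [625.4 150.8 179. ]
t 23.08 tcp [702.5 -62.3 194.2] yaw -161.9 q [-0.16  0.24  1.51 -0.    1.4  -2.05] w 23.5
shift m [ 0.0071  0.2265 -0.0015] dist 227
turn units (tool z down => -) -0.46
```

Call:
apply_moves([
  [[0, 0.005, -0.014, 0], [0.001, 0.02, -0.027, 0], [0.002, 0.045, -0.032, 0], [0.003, 0.078, -0.032, 0], [0.004, 0.115, -0.032, 0]],
])

```text
time_s: 23.5
tcp_pos: [663.0, 46.6, 228.9]
orientation: [-0.156, 0.988, -0.0, 0.001]
ft_force: [0.2, 0.1, -2.3]
gripper_width: 23.6
```

Call:
apply_moves([
  [[0.001, 0.036, 0, -0.1], [0.002, 0.068, 0, -0.2], [0.0025, 0.092, 0, -0.35], [0.003, 0.106, 0, -0.46], [0.003, 0.1115, 0, -0.46]],
])

```text
time_s: 23.92
tcp_pos: [624.7, 153.0, 227.9]
orientation: [-0.179, 0.984, 0.0, 0.0]
ft_force: [0.9, -0.4, -1.3]
gripper_width: 23.5
```

Call:
apply_moves([
  [[0, 0, 0.003, 0], [0, 0, 0.01, 0], [0, 0, 0.018, 0], [0, 0, 0.025, 0], [0, 0, 0.03, 0]],
])

```text
time_s: 24.33
tcp_pos: [625.5, 149.2, 194.6]
orientation: [-0.176, 0.984, -0.0, -0.001]
ft_force: [-0.1, 0.0, -1.2]
gripper_width: 23.3
```

Call:
apply_moves([
  [[0, 0, 0, 0], [0, 0, 0, 0], [0, 0, 0, 0], [0, 0, 0, 0], [0, 0, 0, 0]],
])

```text
time_s: 24.75
tcp_pos: [626.2, 150.5, 197.5]
orientation: [-0.177, 0.984, -0.0, 0.001]
ft_force: [-0.0, 0.9, -1.9]
gripper_width: 23.6
```

Run:
```python
from marks import *
o=get_obs(); go([609.2,144.8,154.4],200.4); print(o['ft_force'])
im,d,p=shot('wrist','w17'); cv2.imwrite('pics/w17b.png',cv2.resize(im[:,:,::-1],(800,600))); tilt('w17',o)
marks('w17',{'round':(538,119)})
```

```text
t 24.75 tcp [626.2 150.5 197.5] yaw -159.6 q [ 0.15  0.1   1.66 -0.    1.38 -1.77] w 23.6
shift m [0.018  0.0006 0.0431] dist 47
turn units (tool z down => -) -0.0
[-0.02592724  0.92194766 -1.91261644]
handle tilt 34.3 n=51 face x at z=-19: 26.6
lowest probe pts [[76.3, 1.1, 70.8], [75.4, 1.1, 68.9], [74.6, 1.1, 67.9], [73.8, 1.1, 66.4], [73.0, 1.1, 65.1], [72.2, 1.1, 63.9], [71.4, 1.1, 63.4], [70.6, 1.1, 62.0], [69.8, 1.1, 60.6], [69.1, 1.1, 59.6], [68.3, 1.1, 57.8], [67.8, 1.1, 49.9]]
round tile pts 4813 c [532.2 117.2  81.4] n [0.533 0.203 0.822] tilt 34.8 az 20.8 mark 314 [537.  119.   77.8]
```

View pics/w17b.png

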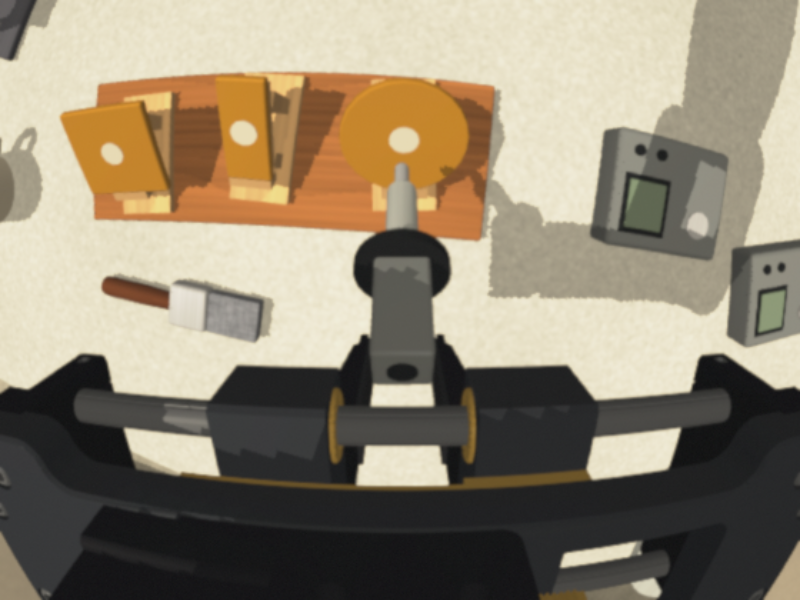

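Call:
apply_moves([
  [[0, 0.0002, 0.006, 0], [0.001, 0.0004, 0.014, 0], [0.006, 0.0006, 0.024, 0], [0.011, 0.0007, 0.032, 0], [0.0145, 0.0007, 0.037, 0]],
])

```text
time_s: 25.22
tcp_pos: [610.2, 145.7, 157.2]
orientation: [-0.177, 0.984, 0.0, -0.002]
ft_force: [-0.9, -0.4, -1.7]
gripper_width: 23.6
```

Call:
apply_moves([
  [[0, 0, 0, 0], [0, 0, 0, 0], [0, 0, 0, 0], [0.001, 0, 0.0014, 0], [0.002, 0, 0.0028, 0]],
])

```text
time_s: 25.63
tcp_pos: [610.8, 145.5, 157.8]
orientation: [-0.177, 0.984, -0.0, 0.001]
ft_force: [0.2, -0.6, -1.6]
gripper_width: 23.6
```

Run:
```python
from marks import *
o=get_obs(); go([608.6,145.0,154.3],200.4); print(o['ft_force'])
im,d,p=shot('wrist','w18'); cv2.imwrite('pics/w18b.png',cv2.resize(im[50:200,200:360,::-1],(640,600)))
```

```text
t 25.63 tcp [610.8 145.5 157.8] yaw -159.6 q [ 0.15  0.1   1.73 -0.    1.31 -1.78] w 23.6
shift m [0.0022 0.0003 0.0035] dist 4
turn units (tool z down => -) -0.0
[ 0.20678728 -0.58042673 -1.60067785]
```

View pics/w18b.png

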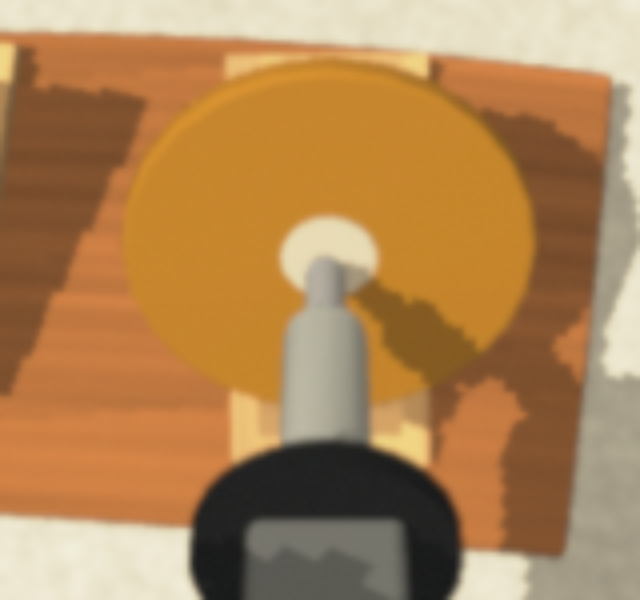

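Call:
apply_moves([
  [[0.001, 0.0002, 0.0015, 0], [0.002, 0.0004, 0.003, 0], [0.003, 0.0005, 0.0044, 0], [0.004, 0.0005, 0.0058, 0], [0.0047, 0.0005, 0.0069, 0]],
])

```text
time_s: 26.1
tcp_pos: [606.2, 144.4, 150.8]
orientation: [-0.177, 0.984, 0.0, 0.001]
ft_force: [1.5, 0.3, 1.6]
gripper_width: 23.8
```

Call:
apply_moves([
  [[0, 0, 0, 0], [0, 0, 0, 0], [0, 0, 0, 0], [0, 0, 0, 0], [0, 0, 0, 0]],
])

```text
time_s: 26.52
tcp_pos: [605.9, 144.3, 150.5]
orientation: [-0.177, 0.984, -0.0, 0.0]
ft_force: [2.1, -0.4, 0.3]
gripper_width: 23.7
```

Run:
```python
from marks import *
o=get_obs(); go([608.6,145.0,154.3],200.4); print(o['ft_force'])
im,d,p=shot('wrist','w19'); cv2.imwrite('pics/w19b.png',cv2.resize(im[50:200,200:360,::-1],(640,600))); tilt('w19',o)
```

```text
t 26.52 tcp [605.9 144.3 150.5] yaw -159.6 q [ 0.15  0.09  1.75 -0.    1.3  -1.78] w 23.7
shift m [-0.0028 -0.0002 -0.0038] dist 5
turn units (tool z down => -) -0.0
[ 2.10141431 -0.37781741  0.2979104 ]
handle tilt 34.1 n=51 face x at z=-19: 26.6
lowest probe pts [[88.9, 1.1, 61.5], [88.1, 1.1, 61.7], [87.3, 1.1, 62.4], [86.6, 1.1, 63.2], [85.8, 1.1, 63.8], [85.0, 1.1, 64.3], [84.3, 1.1, 65.0], [83.5, 1.1, 65.6], [82.7, 1.1, 66.0], [81.9, 1.1, 66.5], [81.1, 1.1, 66.8], [80.3, 1.1, 67.0]]
```

View pics/w19b.png

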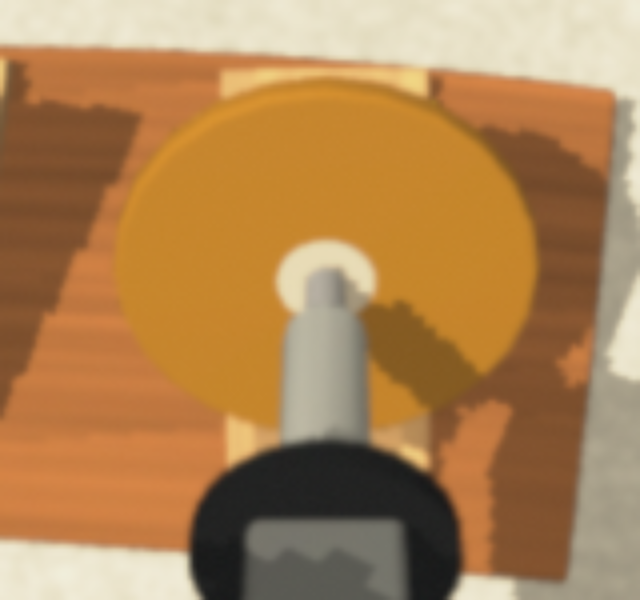

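Call:
apply_moves([
  [[0, 0, 0, 0], [0, 0, 0, 0], [0, 0, 0, 0], [0, 0, 0, 0], [0, 0, 0, 0]],
])

```text
time_s: 26.98
tcp_pos: [605.7, 144.2, 150.2]
orientation: [-0.177, 0.984, -0.0, 0.0]
ft_force: [1.7, 0.9, 1.1]
gripper_width: 23.4
```

Call:
apply_moves([
  [[0, 0, 0, 0], [0, 0, 0, 0], [0, 0, 0, 0], [0, 0, 0, 0], [0, 0, 0, 0]],
])

```text
time_s: 27.4
tcp_pos: [605.6, 144.2, 150.2]
orientation: [-0.177, 0.984, -0.0, 0.0]
ft_force: [2.3, 0.2, 1.8]
gripper_width: 23.2
```

Call:
apply_moves([
  [[-0.002, 0, -0.003, 0], [-0.007, 0, -0.01, 0], [-0.014, 0, -0.022, 0], [-0.02, 0, -0.042, 0], [-0.024, 0, -0.066, 0]],
])

```text
time_s: 27.82
tcp_pos: [626.6, 152.6, 214.1]
orientation: [-0.177, 0.984, 0.0, -0.003]
ft_force: [0.5, 0.1, -1.4]
gripper_width: 23.8
```

Run:
```python
from h import *
o=get_obs(); p=o['tcp_pos'].copy(); yaw=-159.6+360; print(p)
tgt=np.array([409.4,-360.5,240]); N=6; dy=(354.4-560.4)/N  # 200.4 -> -5.6
d=(tgt-np.array([628,152.5,217]))/N
for k in range(N):
    a=np.radians(yaw); tx=np.array([np.cos(a),np.sin(a),0]); ty=np.array([np.sin(a),-np.cos(a),0])
    print(k,round(yaw,1),np.round([d@tx/1000,d@ty/1000,-d[2]/1000],4),'turn',round(-dy/5,2)); yaw+=dy
```

```text
[626.56543388 152.57280971 214.09661443]
0 200.4 [ 0.064  -0.0674 -0.0038] turn 6.87
1 166.1 [ 0.0148 -0.0918 -0.0038] turn 6.87
2 131.7 [-0.0396 -0.0841 -0.0038] turn 6.87
3 97.4 [-0.0801 -0.0471 -0.0038] turn 6.87
4 63.1 [-0.0927  0.0062 -0.0038] turn 6.87
5 28.7 [-0.073   0.0575 -0.0038] turn 6.87
```

Call:
apply_moves([
  [[0.013, -0.0135, -0.006, 1.37], [0.0255, -0.027, -0.012, 2.75], [0.038, -0.0405, -0.016, 4.12], [0.051, -0.054, -0.016, 5.5], [0.064, -0.0675, -0.016, 6.87]],
])

```text
time_s: 28.23
tcp_pos: [590.8, 66.5, 232.1]
orientation: [0.124, 0.992, -0.0, -0.001]
ft_force: [0.7, 0.5, -1.7]
gripper_width: 23.9
```

Call:
apply_moves([
  [[0.003, -0.018, -0.001, 1.37], [0.006, -0.0365, -0.001, 2.75], [0.009, -0.055, -0.001, 4.12], [0.012, -0.0735, -0.001, 5.5], [0.0148, -0.0918, -0.001, 6.87]],
])

```text
time_s: 28.65
tcp_pos: [553.9, -19.1, 232.6]
orientation: [0.412, 0.911, -0.0, -0.001]
ft_force: [0.2, 0.9, -2.4]
gripper_width: 23.7
```

Call:
apply_moves([
  [[-0.008, -0.017, -0.001, 1.37], [-0.016, -0.034, -0.001, 2.75], [-0.024, -0.0505, -0.001, 4.12], [-0.032, -0.067, -0.001, 5.5], [-0.0396, -0.0841, -0.001, 6.87]],
])

```text
time_s: 29.07
tcp_pos: [517.6, -104.5, 233.7]
orientation: [0.663, 0.749, -0.001, -0.001]
ft_force: [-0.3, 0.1, -1.0]
gripper_width: 23.5
```

Call:
apply_moves([
  [[-0.016, -0.0095, -0.001, 1.37], [-0.032, -0.019, -0.001, 2.75], [-0.048, -0.0285, -0.001, 4.12], [-0.064, -0.038, -0.001, 5.5], [-0.0801, -0.0471, -0.001, 6.87]],
])

```text
time_s: 29.48
tcp_pos: [481.1, -189.8, 234.7]
orientation: [0.854, 0.52, -0.001, -0.001]
ft_force: [0.6, 0.4, -1.7]
gripper_width: 23.7
```

Run:
```python
from h import *
go([409.4,-360.5,240],-5.6)
```

```text
t 29.48 tcp [ 481.1 -189.8  234.7] yaw 62.7 q [-0.48 -0.2   1.89  0.    1.46 -0.  ] w 23.7
shift m [-0.1845  0.0147 -0.0054] dist 185
turn units (tool z down => -) 13.65
```

Call:
apply_moves([
  [[-0.0185, 0.001, -0.001, 1.37], [-0.037, 0.0025, -0.002, 2.75], [-0.0555, 0.004, -0.003, 4.12], [-0.074, 0.005, -0.003, 5.5], [-0.0927, 0.0065, -0.003, 6.87]],
])

```text
time_s: 29.9
tcp_pos: [444.9, -275.3, 237.8]
orientation: [0.97, 0.244, -0.001, -0.001]
ft_force: [0.8, -0.1, -1.6]
gripper_width: 23.5
```

Call:
apply_moves([
  [[-0.0145, 0.0115, -0.001, 1.37], [-0.029, 0.023, -0.001, 2.75], [-0.044, 0.0345, -0.002, 4.12], [-0.0585, 0.046, -0.002, 5.5], [-0.073, 0.0575, -0.002, 6.82]],
])

```text
time_s: 30.32
tcp_pos: [408.5, -360.6, 239.7]
orientation: [0.999, -0.051, -0.001, -0.001]
ft_force: [0.1, -0.5, -1.8]
gripper_width: 23.1
```

Call:
apply_moves([
  [[0, 0, 0, 0], [0, 0, 0, 0], [0, 0, 0, 0], [0, 0, 0, 0], [0, 0, 0, 0]],
])

```text
time_s: 30.73
tcp_pos: [409.7, -359.6, 240.1]
orientation: [0.999, -0.047, -0.0, -0.0]
ft_force: [-0.4, 0.2, -2.2]
gripper_width: 24.0
```

Run:
```python
from h import *
o=get_obs(); go([409.4,-360.5,240],-5.6)
im,d,p=shot('wrist','w20'); cv2.imwrite('pics/w20b.png',cv2.resize(im[:,:,::-1],(800,600))); tilt('w20',o)
im,P=wcloud('w20'); X,Y,Z=P[...,0],P[...,1],P[...,2]
near=(np.abs(X-495)<90)&(np.abs(Y+365)<60); g=im.astype(int).sum(-1)
m=near&(Z>4)&(Z<18);q=P[m][:,:2].astype(np.float32);print(m.sum(),cv2.minAreaRect(q))
m=near&(Z>104)&(Z<115);q=P[m][:,:2].astype(np.float32);print(m.sum(),cv2.minAreaRect(q))
```

```text
t 30.73 tcp [ 409.7 -359.6  240.1] yaw -5.3 q [-0.82 -0.14  1.82  0.    1.46  0.85] w 24.0
shift m [-0.0002  0.0009  0.0001] dist 1
turn units (tool z down => -) 0.05
handle tilt 34.3 n=51 face x at z=-19: 27.1
lowest probe pts [[76.6, 0.1, 70.8], [75.7, 0.1, 69.0], [74.9, 0.1, 67.6], [74.1, 0.1, 66.5], [73.3, 0.1, 65.7], [72.5, 0.1, 64.5], [71.7, 0.1, 63.0], [70.9, 0.1, 61.9], [70.1, 0.1, 61.0], [69.4, 0.1, 60.0], [68.6, 0.1, 57.6], [68.1, 0.1, 49.8]]
2673 ((498.9534606933594, -369.04058837890625), (90.60249328613281, 108.72129821777344), 84.63456726074219)
2476 ((497.94598388671875, -369.0584411621094), (49.992000579833984, 67.98406982421875), 84.69022369384766)
```

View pics/w20b.png

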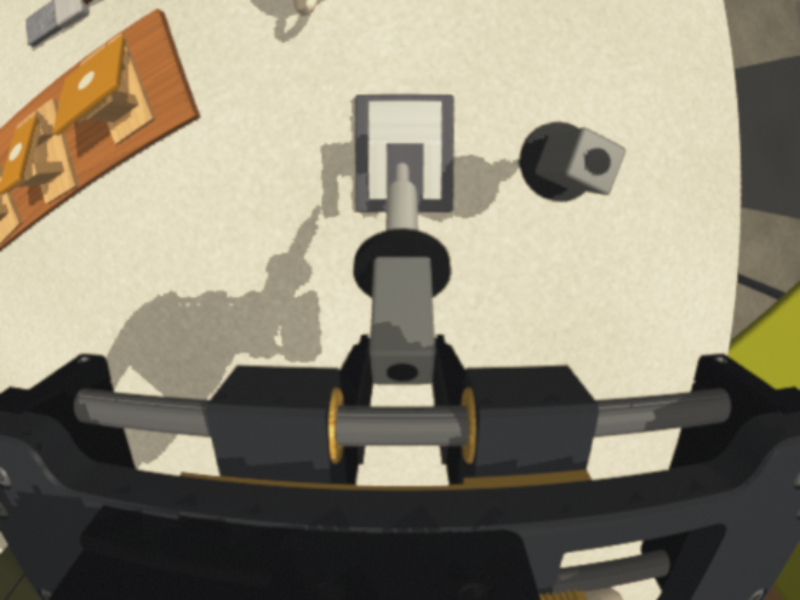

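Call:
apply_moves([
  [[0, 0.0005, 0.01, 0], [0, 0.001, 0.028, 0], [0, 0.001, 0.048, 0], [0, 0.001, 0.066, 0], [0, 0.001, 0.077, 0]],
])

```text
time_s: 31.2
tcp_pos: [408.4, -360.1, 160.0]
orientation: [0.999, -0.047, -0.001, -0.001]
ft_force: [0.7, 0.9, -2.5]
gripper_width: 23.6
```

Call:
apply_moves([
  [[0, 0, 0.004, 0], [0, 0, 0.006, 0], [0.003, 0, 0.006, 0], [0.009, 0, 0.006, 0], [0.017, 0, 0.006, 0]],
], squeeze=9)

```text
time_s: 31.62
tcp_pos: [427.3, -363.8, 158.7]
orientation: [0.999, -0.048, 0.001, 0.001]
ft_force: [0.9, -1.0, -1.6]
gripper_width: 24.1
```

Run:
```python
from h import *
o=get_obs(); go([489.2,-368.2,156],-5.5); print(o['ft_force'])
im,d,p=shot('wrist','w21'); cv2.imwrite('pics/w21b.png',cv2.resize(im[:,:,::-1],(800,600))); tilt('w21',o)
```

```text
t 31.62 tcp [ 427.3 -363.8  158.7] yaw -5.5 q [-0.8  -0.05  1.88  0.    1.31  0.87] w 24.1
shift m [ 0.0621 -0.0016  0.0028] dist 62
turn units (tool z down => -) 0.0
[ 0.857639   -1.01963729 -1.6378426 ]
handle tilt 34.0 n=50 face x at z=-19: 27.0
lowest probe pts [[88.5, 0.0, 49.1], [87.8, 0.0, 49.1], [87.0, 0.1, 49.1], [86.2, 0.0, 49.0], [85.5, 0.0, 49.0], [84.7, 0.1, 49.0], [84.0, 0.1, 49.3], [83.2, 0.1, 49.4], [82.5, 0.1, 49.3], [81.7, 0.1, 49.4], [81.0, 0.0, 49.0], [80.2, 0.0, 48.8]]
```

View pics/w21b.png

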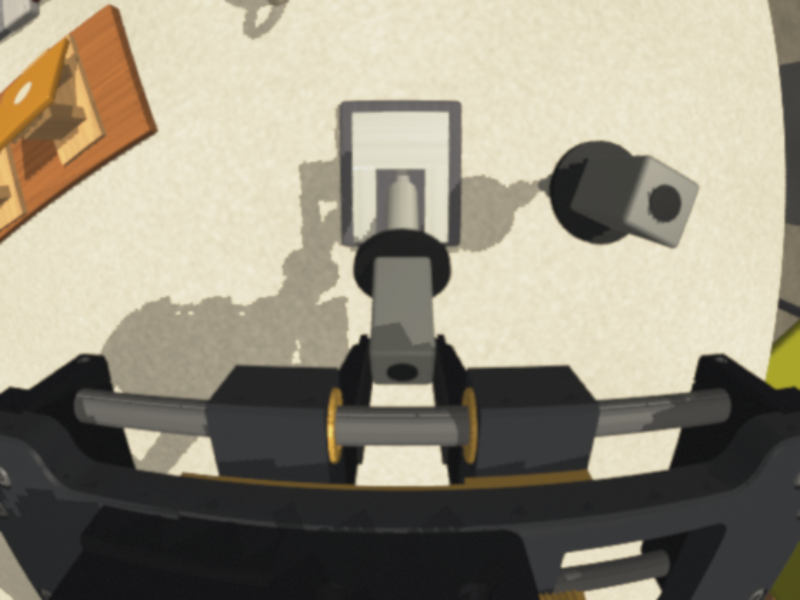

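Call:
apply_moves([
  [[0.006, -0.0003, 0, 0], [0.012, -0.0005, 0, 0], [0.018, -0.0008, 0, 0], [0.024, -0.001, 0, 0], [0.03, -0.001, 0, 0]],
])

```text
time_s: 32.08
tcp_pos: [456.8, -364.9, 157.0]
orientation: [0.999, -0.047, -0.0, -0.0]
ft_force: [-0.9, 0.1, -2.0]
gripper_width: 24.1
```

Run:
```python
from h import *
o=get_obs(); go([489.2,-368.2,156],-5.5); print(o['ft_force'])
im,d,p=shot('wrist','w22'); cv2.imwrite('pics/w22b.png',cv2.resize(im[:,:,::-1],(800,600))); tilt('w22',o)
```

```text
t 32.08 tcp [ 456.8 -364.9  157. ] yaw -5.4 q [-0.77  0.    1.83 -0.    1.31  0.9 ] w 24.1
shift m [0.0326 0.0002 0.001 ] dist 33
turn units (tool z down => -) 0.01
[-0.8795927   0.10098282 -1.97346033]
handle tilt 21.9 n=36 face x at z=-19: 20.9
lowest probe pts [[75.7, 0.1, 47.7], [74.9, 0.1, 47.3], [74.2, 0.1, 47.4], [73.4, 0.1, 47.5], [72.7, 0.1, 47.4], [71.9, 0.1, 47.3], [71.2, 0.1, 47.2], [70.4, 0.1, 47.3], [69.7, 0.1, 47.4], [68.9, 0.1, 47.3], [68.2, 0.1, 47.2], [67.4, 0.1, 47.1]]
```

View pics/w22b.png

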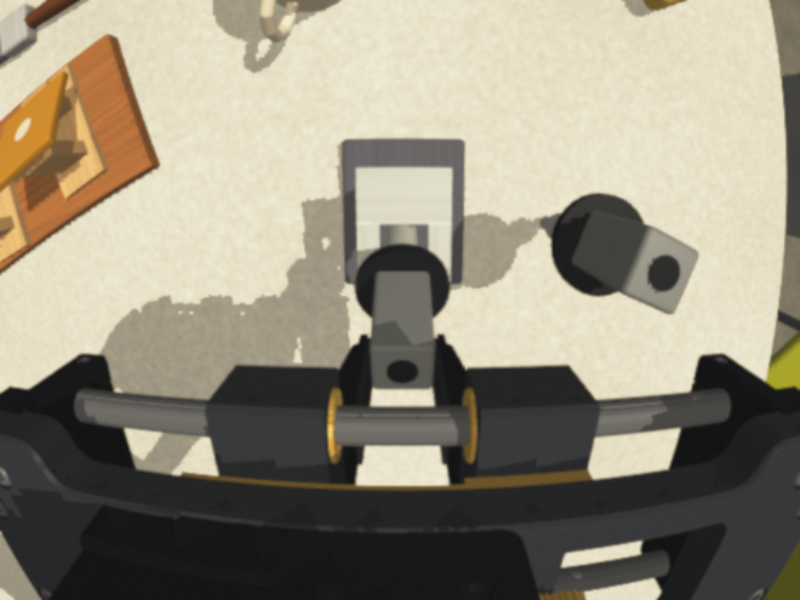

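Call:
apply_moves([
  [[0.006, 0, 0, 0], [0.013, 0, 0, 0], [0.02, 0, 0, 0], [0.027, 0, 0, 0], [0.033, 0, 0, 0]],
])

```text
time_s: 32.55
tcp_pos: [489.8, -368.2, 157.2]
orientation: [0.999, -0.048, 0.0, 0.0]
ft_force: [-1.5, 0.3, -1.3]
gripper_width: 23.8
```

Call:
apply_moves([
  [[0.001, 0, 0, 0], [0.001, 0, 0, 0], [0.001, 0, 0, 0], [0.001, 0, 0, 0], [0.001, 0, 0, 0]],
])

```text
time_s: 32.97
tcp_pos: [489.9, -368.2, 157.2]
orientation: [0.999, -0.048, 0.0, 0.0]
ft_force: [-0.0, -0.3, -1.4]
gripper_width: 23.8
```

Run:
```python
from h import *
o=get_obs(); go([489.2,-368.2,156],-5.5); print(o['ft_force'])
im,d,p=shot('wrist','w23'); cv2.imwrite('pics/w23b.png',cv2.resize(im[:,:,::-1],(800,600))); tilt('w23',o)
im,T=toolcloud('w23',o)
for v in range(200,275,5): print(v, np.round(np.nanmedian(T[v-1:v+2,280:285].reshape(-1,3),0),1), im[v,282])
```

```text
t 32.97 tcp [ 489.9 -368.2  157.2] yaw -5.5 q [-0.73  0.06  1.77  0.    1.31  0.93] w 23.8
shift m [-0.0007  0.0001  0.0012] dist 1
turn units (tool z down => -) 0.01
[-0.02282632 -0.26101846 -1.39653188]
handle tilt 6.8 n=27 face x at z=-19: 13.6
lowest probe pts [[41.6, 0.2, 107.1], [41.6, 0.2, 97.5], [41.8, 0.1, 87.3], [42.0, 0.1, 74.2], [42.4, 0.1, 67.3], [42.7, 0.1, 60.7], [42.6, 0.1, 50.4], [42.5, 0.1, 48.0], [41.8, 0.1, 47.5], [40.9, 0.1, 47.9], [40.1, 0.1, 47.8], [39.5, 0.1, 47.5]]
200 [21.  -0.  13.2] [40 40 40]
205 [17.7 -0.  13.4] [39 41 39]
210 [14.7 -0.  10.8] [68 67 62]
215 [14.4 -0.   0.5] [84 84 76]
220 [13.9 -0.1 -7.9] [85 85 78]
225 [ 13.8  -0.1 -17.1] [85 85 78]
230 [ 13.5  -0.1 -25.6] [85 86 79]
235 [ 13.3  -0.1 -32.2] [86 84 79]
240 [ 11.9  -0.1 -36.1] [96 94 87]
245 [  9.   -0.1 -36.2] [96 96 88]
250 [  6.7  -0.1 -37.2] [28 29 30]
255 [  3.8  -0.1 -37.3] [28 29 28]
260 [  0.6  -0.1 -37.3] [28 28 28]
265 [ -2.4  -0.1 -36.7] [27 27 28]
270 [ -6.   -0.1 -35.8] [89 88 81]
```

View pics/w23b.png

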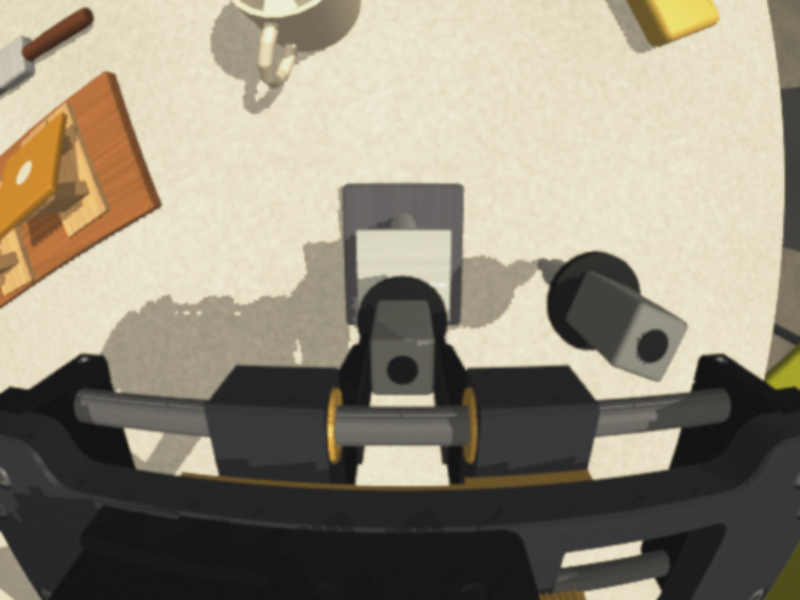

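Call:
apply_moves([
  [[-0.001, 0, 0.004, 0], [-0.0015, 0, 0.01, 0], [-0.0015, 0, 0.016, 0], [-0.0015, 0, 0.02, 0], [-0.0015, 0, 0.022, 0]],
])

```text
time_s: 33.43
tcp_pos: [487.9, -367.5, 133.5]
orientation: [0.999, -0.048, -0.001, -0.001]
ft_force: [-0.2, 0.2, -1.4]
gripper_width: 24.0
```

Call:
apply_moves([
  [[0, 0, 0, 0], [0, 0, 0.001, 0], [0, 0, 0.002, 0], [0, 0, 0.003, 0], [0, 0, 0.004, 0]],
])

```text
time_s: 33.85
tcp_pos: [488.7, -368.2, 131.4]
orientation: [0.999, -0.048, 0.0, 0.0]
ft_force: [0.3, 0.3, -1.0]
gripper_width: 24.0
```

```bash
cat > chk.py <<'E'
from h import *
import sys
f=sys.argv[1]; o=get_obs(); go([489.2,-368.2,129.5],-5.5); print(o['ft_force'])
im,d,p=shot('wrist',f); cv2.imwrite(f'pics/{f}b.png',cv2.resize(im[:,:,::-1],(800,600)))
im,T=toolcloud(f,o)
for v in range(200,260,5): print(v, np.round(np.nanmedian(T[v-1:v+2,280:285].reshape(-1,3),0),1), im[v,282])
E
python3 chk.py w24
```

```text
t 33.85 tcp [ 488.7 -368.2  131.4] yaw -5.5 q [-0.73  0.08  1.79  0.    1.27  0.93] w 24.0
shift m [ 0.0005 -0.      0.0019] dist 2
turn units (tool z down => -) 0.01
[ 0.32026246  0.26502548 -1.04420489]
200 [21.  -0.  13.1] [41 41 41]
205 [17.5 -0.  13.5] [40 40 40]
210 [14.5 -0.  11.3] [69 68 63]
215 [14.4 -0.   0.7] [85 84 77]
220 [14.  -0.1 -8.2] [86 86 78]
225 [ 13.8  -0.1 -17. ] [86 86 79]
230 [ 13.6  -0.1 -25.1] [87 86 80]
235 [ 13.3  -0.1 -32.4] [86 85 78]
240 [ 12.   -0.1 -36.1] [96 96 88]
245 [  9.3  -0.1 -36.5] [97 96 88]
250 [  6.7  -0.1 -37.3] [27 28 28]
255 [  3.7  -0.1 -37.4] [28 28 30]
```

View pics/w24b.png

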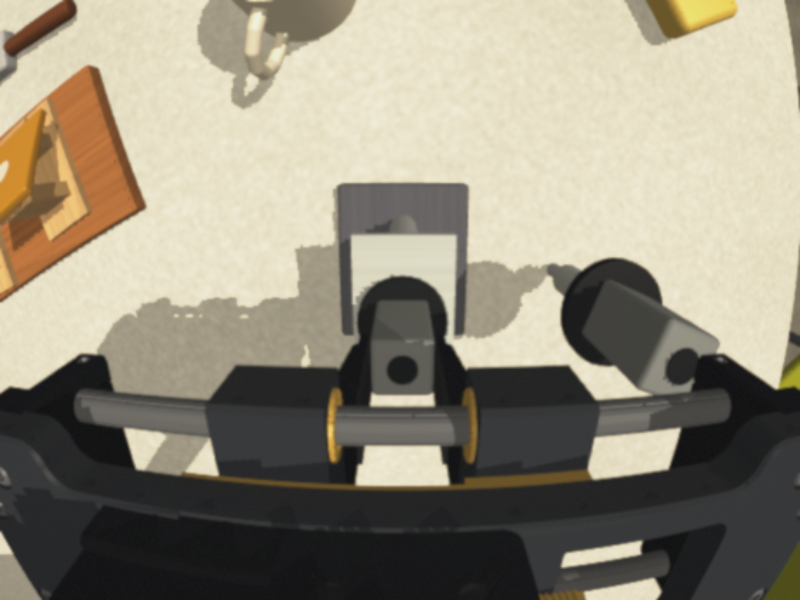

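Call:
apply_moves([
  [[0, 0, 0.001, 0], [0, 0, 0.002, 0], [0, 0, 0.003, 0], [0, 0, 0.0035, 0], [0, 0, 0.0035, 0]],
], squeeze=5)

```text
time_s: 34.32
tcp_pos: [489.8, -368.4, 129.6]
orientation: [0.999, -0.048, 0.002, 0.001]
ft_force: [1.6, 1.2, 5.6]
gripper_width: 23.8
```

```bash
python3 chk.py w25
```

```text
t 34.32 tcp [ 489.8 -368.4  129.6] yaw -5.5 q [-0.73  0.08  1.79  0.    1.26  0.93] w 23.8
shift m [-0.0006 -0.0002  0.0001] dist 1
turn units (tool z down => -) 0.01
[1.59730041 1.16093345 5.55164959]
200 [20.8 -0.  13.4] [42 42 41]
205 [17.4 -0.  13.8] [41 42 40]
210 [14.  -0.  13.8] [43 45 42]
215 [13.6 -0.   3.4] [82 83 74]
220 [13.5 -0.1 -7.2] [83 82 77]
225 [ 13.5  -0.1 -16.2] [84 83 77]
230 [ 13.4  -0.1 -24.5] [85 84 77]
235 [ 13.5  -0.1 -32.6] [84 83 77]
240 [ 11.7  -0.1 -35.8] [97 95 88]
245 [  9.2  -0.1 -36.5] [97 95 88]
250 [  6.7  -0.1 -37.3] [29 29 29]
255 [  3.6  -0.1 -37.3] [30 31 30]
```

Call:
apply_moves([
  [[0, 0, -0.0005, 0], [0, 0, -0.001, 0], [0, 0, -0.0012, 0], [0, 0, -0.0012, 0], [0, 0, -0.0012, 0]],
])

```text
time_s: 34.78
tcp_pos: [489.1, -368.4, 129.6]
orientation: [0.999, -0.048, 0.001, 0.0]
ft_force: [1.9, 0.7, 5.3]
gripper_width: 24.0
```

Call:
apply_moves([
  [[0, 0, 0, 0], [0, 0, 0, 0], [0, 0, 0, 0], [0, 0, 0, 0], [0, 0, 0, 0]],
], claw=0.055)

```text
time_s: 35.2
tcp_pos: [488.0, -367.8, 128.1]
orientation: [0.999, -0.048, -0.001, -0.0]
ft_force: [0.3, -0.2, -1.2]
gripper_width: 51.0
```

Call:
apply_moves([
  [[0, 0, 0, 0], [0, 0, 0, 0], [0, 0, 0, 0], [0, 0, 0, 0], [0, 0, 0, 0]],
])

```text
time_s: 35.62
tcp_pos: [488.5, -368.1, 128.9]
orientation: [0.999, -0.048, 0.0, 0.0]
ft_force: [0.2, 0.6, 0.7]
gripper_width: 55.1
```

```bash
python3 chk.py w26
```

```text
t 35.62 tcp [ 488.5 -368.1  128.9] yaw -5.5 q [-0.73  0.08  1.8  -0.    1.26  0.93] w 55.1
shift m [ 0.0007  0.0001 -0.0006] dist 1
turn units (tool z down => -) 0.01
[0.17731389 0.63342615 0.71086309]
200 [21.  -0.  13.4] [42 42 42]
205 [17.7 -0.  13. ] [42 42 41]
210 [15.1 -0.   9.5] [75 74 69]
215 [15.1 -0.1 -1.8] [83 83 76]
220 [ 15.1  -0.1 -11.5] [84 83 78]
225 [ 15.   -0.1 -20.1] [73 72 68]
230 [ 15.2  -0.1 -29.7] [73 73 68]
235 [ 14.7  -0.2 -35.9] [86 85 78]
240 [ 12.5  -0.2 -36.7] [98 98 90]
245 [  9.5  -0.2 -37.1] [87 87 80]
250 [  7.2  -0.1 -37.9] [29 29 29]
255 [  3.9  -0.1 -38.1] [30 30 30]
```

View pics/w26b.png

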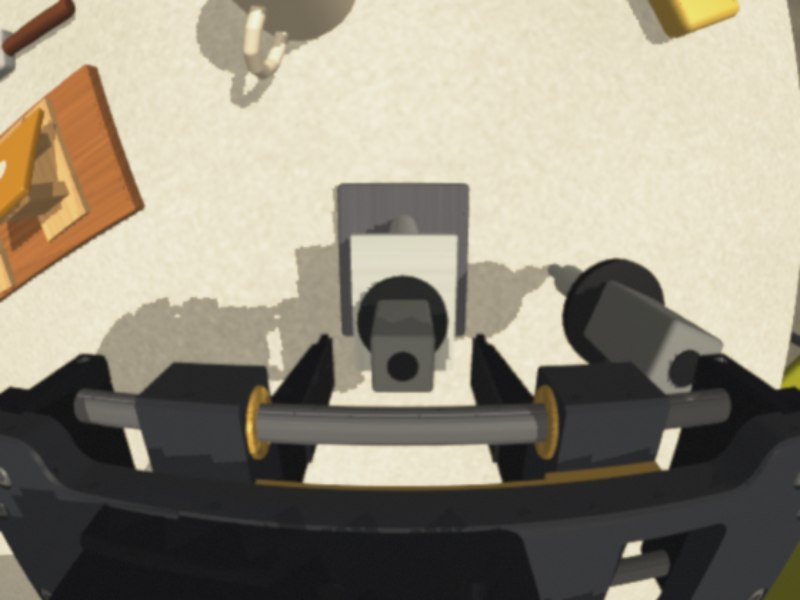

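Released; the probe stands upright in the fork at (403,350), vertical face (x constant at 15.1). Now I retreat straight up.

Call:
apply_moves([
  [[0, 0, -0.008, 0], [0, 0, -0.022, 0], [0, 0, -0.04, 0], [0, 0, -0.06, 0], [0, 0, -0.08, 0]],
])

```text
time_s: 36.08
tcp_pos: [488.7, -368.2, 211.3]
orientation: [0.999, -0.048, 0.0, 0.0]
ft_force: [0.8, 0.2, -0.1]
gripper_width: 54.8
```

Call:
apply_moves([
  [[0, 0, -0.02, 0], [-0.015, 0, -0.036, 0], [-0.035, 0, -0.048, 0], [-0.055, 0, -0.056, 0], [-0.065, 0, -0.06, 0]],
])

```text
time_s: 36.5
tcp_pos: [423.2, -362.4, 272.6]
orientation: [0.999, -0.048, 0.002, 0.002]
ft_force: [0.3, 0.2, -0.5]
gripper_width: 54.7
```

Call:
apply_moves([
  [[0, 0, 0, 0], [0, 0, 0, 0], [0, 0, 0, 0], [0, 0, 0, 0], [0, 0, 0, 0]],
])

```text
time_s: 36.92
tcp_pos: [424.2, -361.6, 267.8]
orientation: [0.999, -0.047, -0.001, -0.001]
ft_force: [0.4, -0.3, 0.0]
gripper_width: 55.0
```

Run:
```python
from h import *
o=get_obs(); print(o['tcp_pos'],o['time_s'],o['ft_force'])
im,d,p=shot('wrist','w27'); cv2.imwrite('pics/w27b.png',cv2.resize(im[:,:,::-1],(800,600)))
im,P=wcloud('w27'); X,Y,Z=P[...,0],P[...,1],P[...,2]
near=(np.hypot(X-489,Y+368)<40)
for lo,hi in((158,180),(112.5,120)):
    m=near&(Z>lo)&(Z<hi); q=P[m][:,:2].astype(np.float32); print(m.sum(),np.median(Z[m]),cv2.minAreaRect(q))
im,d,p=shot('top','top1'); cv2.imwrite('pics/top1b.png',cv2.resize(im[:,:,::-1],(800,600)))
a=cv2.imread('pics/top0.png').astype(int); b=cv2.imread('pics/top1.png').astype(int)
for n,(x,y) in {'brush':(450,262),'jar':(295,258),'mug':(575,285)}.items():
    u,v=int(x*.7),int(y*.7); t=cv2.GaussianBlur(a[v-28:v+28,u-32:u+32].astype(np.uint8),(3,3),0); r=cv2.matchTemplate(b[v-42:v+42,u-46:u+46].astype(np.uint8),t,cv2.TM_CCOEFF_NORMED); _,s,_,l=cv2.minMaxLoc(r); print(n,s,l[0]-14,l[1]-14)
```

```text
[ 424.17199193 -361.58801546  267.82319916] 36.9167 [ 0.43244871 -0.28689376  0.02458344]
644 165.7501646384519 ((491.30535888671875, -367.5375671386719), (22.95907974243164, 22.240863800048828), 84.5805435180664)
683 115.75942373377165 ((491.5147705078125, -368.0788269042969), (43.161441802978516, 43.101470947265625), 39.8175048828125)
brush 0.9916550517082214 0 0
jar 0.989412784576416 0 0
mug 0.9909728765487671 0 0
```

View pics/w27b.png

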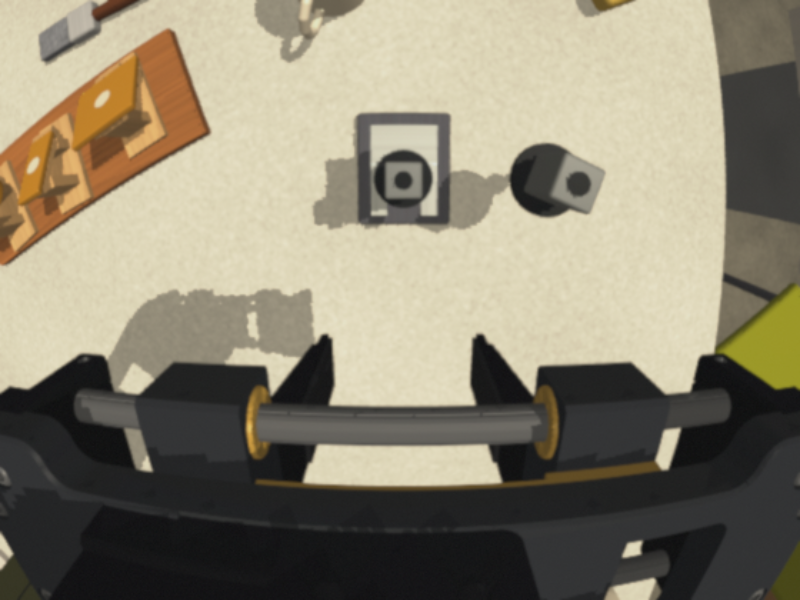

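View pics/top1b.png

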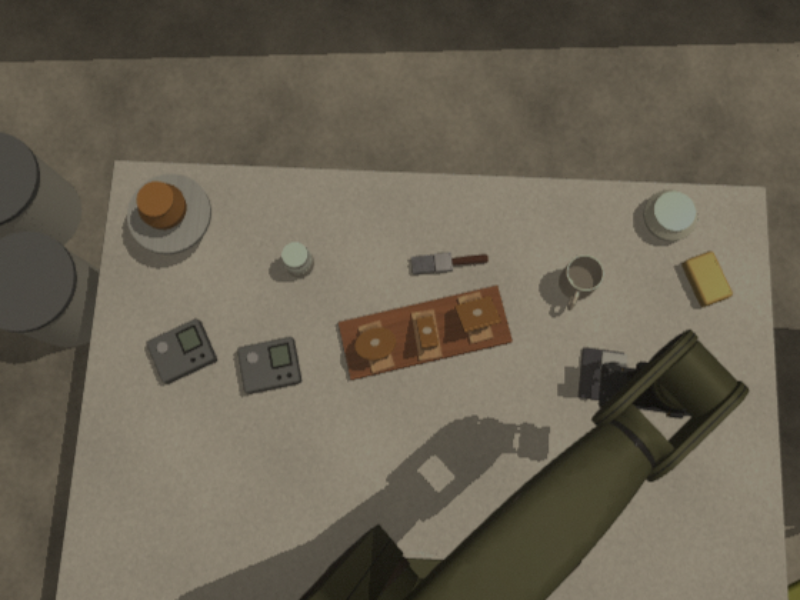

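The probe hangs at (491.4, -367.8), top at 165.8 mm and collar at 115.8 mm as at the start. The mug, jar and brush have not moved, so I hand in.

```bash
python3 -c "
from station import finish_job
print(finish_job())"
```

```text
the job is handed in; nothing more can be done
None
```

I zeroed the smaller probe on the disc of the nearest gauge, measured the square tile and then the round tile, and hung the probe back in the fork. I handed the job in after about 37 s; no verdict is reported.

- **Tilting the probe:** the tool can only turn about its own axis. I tilted the probe in the grip by pushing its neck lightly against the fork's closed end. That gave 34° measured, against the tiles' 35°. I straightened it the same way before hanging it.
- **Presses:** all three were held still for more than 1 s. The force changed by about 3 to 4 N each time, which is roughly half the spring's travel. On both tiles the wrist pictures showed the tip inside the bare spot.
- **Last checks:**
  - The probe hangs upright about 2 mm from the seat sideways, with its collar at the same height as at the start.
  - The gripper is clear of everything.
  - The mug, jar and brush show zero pixel shift in the top view. The narrow tile was never approached closely.
- **Disagreements:**
  - The top and scene cameras differed by about 5 mm in y, so I worked from the wrist camera alone.
  - The first tilt came out at 29°, so I pushed again to correct it.
  - The probe pivoted near the top of its handle rather than at the pads, so I measured the tip position from the pictures.

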